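Dry-fit a laminated wooden hand plane on its gluing board

ROBOT

A 6-joint arm with a two-finger parallel gripper is mounted at the origin on a cart in front of the work surface, level with it; the furniture and walls round the work are solid. World frame = base frame: x ahead of the robot, y to its left, z up, the work surface at z = 0. Lengths are in mm, angles in rad, forces in N, time in s.
With the tool pointing down it reaches from about 350 to 875 mm from the base axis. Payload 4.2 kg.
Tool frame: the origin (TCP) lies at the very end of the fingers, on their centre line; the grasp point (between the pads) lies 19 mm behind it (arm.grip_point_offset is the distance from the TCP to the grasp point, in mm); z points along the fingers, y is the direction in which the jaws open and shut (so a half turn about z gives the same grasp; the last joint's range is limited). The gripper opens to 85 mm and grips with 20 to 120 N. Pads are 22 mm wide; open, the fingers measure 114 mm over their backs; the gripper's body (76 mm by 85 mm) begins 54 mm behind the grasp point. The pads swing forward as they close: fully open they stand 13 mm farther back than shut.
Start: joints at [1.363, 0.385, 0.008, 0, -1.194, -0.259], TCP at [281.236, 558.127, 231.312] pointing down, gripper open.
Joint ranges: [-3.14, 3.14], [-1.21, 2.06], [-1.07, 1.41], [-3.16, 2.05], [-2.99, -0.16], [-3.1, 3.1]. Speed limits (rad/s): [2.79, 2.79, 3.14, 3.14, 3.14, 3.14].

INTERFACE

Orientations are given as a unit quaternion [x, y, z, w].
In Python, from bench import arm gives the robot as it stands.
- The arm moves only by the tool drive_tool, never from a script. Its argument "steps" is a list of rows, each a list of 5 numbers: the shift along the tool's x, y, z in m, then the turn about the tool's z in degrees, then the finger opening in m, from 0 to 0.0854. A call has 1 to 20 rows; each row shifts and turns the commanded pose from where the row before left it, along the tool's axes as they then stand; what a row does not reach is not made up. A row lasts 1/10 s, in which the tool goes at most 50 mm and 8.59 degrees, less where a joint would pass 70% of its speed; a pose out of reach is approached as far as the arm can. A call is refused whole if a number of a shift passes 0.05 or a number of a turn 8.59, either way. A call with a gripper value outside its range is refused whole. The fingers move at their own pace and stop on an object; the grip force is fixed at half the most. Time passes only in rows, so rows that do not move let the fingers close. It gives the time, the measured TCP pose, the force and the opening at its end, in the units of the state.
- arm.read_state(): the state, without advancing time (a new reading comes with each control period).
- arm.get_image(name): name is "scene" or "top" or "wrist"; returns (picture, depth): 480x640x3 uint8, blue, green, red; 480x640 float32, mm along the optical axis (not along the pixel's ray), 0 where there is no reading.
- arm.camera_params(name): a dict with "K" (3x3 intrinsics, pixels), "dist" ([k1, k2, p1, p2, k3] as OpenCV has them; the pictures are not rectified), "world_to_cam" (4x4, takes a point from world to camera coordinates); the wrist camera has in their place "mount" (4x4, takes a point from camera to tool coordinates, whose origin is the TCP and whose axes are the flange's). Camera axes: x right, y up, looking along -z (the intrinsics and any distortion apply to the point x, -y, -z); pixel columns grow to the right and rows downward; lengths in mm; the calibration is good to about 2 mm. A picture is of the moment at which its call begins: read the wrist's pose just before it. camera_params takes no time and is no camera call.
- arm.job_done(): hands the job in, once; it reports no verdict.
The state is a dict: "clock": time; "joints": joint angles; "joint_vel": joint speeds; "joint_efforts": joint torques, N m; "position": TCP position; "ee_rot": TCP orientation; "contact_force": force on the tool from outside, world axes, zero at the start; "wrist_torque": the same for the moment, N m; "gripper_width": finger opening in mm.
Only numpy, scipy, OpenCV 4.12 (cv2) and the standard library are available. Lean on these libraries where they do the work, as an engineer would, in place of code of your own. Each camera call takes 0.05 s, during which the arm holds its last target.

TASK

Dry-fit the body of the wooden hand plane, lying on its side, on the white gluing board before it is glued: slip the dark walnut cheek over the four steel pins first, then the long heel block and the short toe block, each on its own two pins inside its pencilled outline, and last the pale cheek on top. Every part keeps the face up that is up now and is turned so that its holes take the pins, and must sit fully down, flat on the layer below; leave the glue bottle, marking gauge, stool leg and black bowl where they are.

Things in the scene. Friction and masses are not known exactly. Their poses are not given: they have to be found in the camera images.
- gluing_board: Fixed target: white-faced board 290 x 116 x 18 mm with the blocks' outlines in pencil. Origin: centre of underside; x to the plane's heel (back), y to its top, z up. Four steel pins, 8 mm thick, stand at (x, y) = (-98, 12), (-68, -12), (50, -12), (98, 12) mm and rise 62 mm above the face; the last 8 mm taper to a blunt nose.
- walnut_cheek: Loose dark walnut board 220 x 50 x 12 mm (x, y, z), 0.1 kg; a red crayon V on top marks the blocks' slopes, its point at the sole edge (-y). Origin: centre of underside; axes as the board's. Through holes of 10.5 mm at (x, y) = (-98, 12), (-68, -12), (50, -12), (98, 12) mm; a 10 mm hole at (-22, 8) stays empty. In place: origin at (0, 0, 18) mm in the board's frame, axes agreeing.
- pale_cheek: Loose pale cream-coloured wooden board, 220 x 50 x 12 mm; shape, holes, red V, origin and axes just like the walnut cheek's. In place: origin at (0, 0, 64) mm in the board's frame, axes agreeing.
- heel_block: Loose brown block, the longer, 34 mm thick, 50 mm wide (y), 0.14 kg. Origin: underside, centre of its 90 x 50 mm rectangle; axes as the board's. The -x end slopes at 45 degrees: it reaches x = -95 mm at the sole edge (y = -25), -45 mm at the top edge. 10.5 mm through holes at (-15, -12) and (33, 12) mm. In place: origin at (65, 0, 30) mm in the board's frame, axes agreeing.
- toe_block: Loose brown block, the shorter, 34 mm thick, 50 mm wide (y), 0.08 kg. Origin: underside, centre of its 49 x 50 mm rectangle; axes as the board's. The +x end slopes: it reaches x = 52.5 mm at the sole edge (y = -25), 24.5 mm at the top edge. 10.5 mm through holes at (-12.5, 12) and (17.5, -12) mm. In place: origin at (-85.5, 0, 30) mm in the board's frame, axes agreeing.
- glue_bottle: Bystander: white bottle with an orange nozzle, 62 mm diameter, 175 mm tall. Origin: centre of its underside, z up.
- marking_gauge: Bystander: marking gauge, 55 x 200 x 70 mm, a pale beam (along y) through a red-brown stock. Origin: centre of its underside.
- stool_leg: Bystander: turned beech stool leg lying on the bench, 36 x 205 x 37 mm, along y. Origin: centre of its underside.
- black_bowl: Bystander: small black bowl, 96 mm diameter, 56 mm tall. Origin: centre of its underside.

How it is judged:
By the outcome, as a careful person would: the job done as asked, in the order asked, and still so for the second after the job is handed in, with the robot touching nothing.
It also fails if it takes over 104 s, if anything falls off the work surface, if the arm or the gripper's body presses on something with over 40 N, if the wrist force passes 120 N, or if a joint passes its speed limit or range.

## Working session

There is one attempt and no reset: what is moved stays moved. The work goes in short steps, Python scripts to look and compute and a tool call to move; the robot and the scene stay as the last step left them, time stands still between calls to the robot, and variables do not carry over. Pictures are saved under pics/ and viewed, and the job is handed in when it is done.

Besides the shell and the picture viewer there is one more tool, called after "Emit:" as name(argument=value, ...) on one line, values as JSON. drive_tool: Moves the arm, as the interface text tells. Its arguments: {"type":"object","properties":{"steps":{"type":"array"}},"required":["steps"]}

```bash
ls; mkdir -p pics
python3 - <<'E'
from bench import arm
import cv2, numpy as np
s=arm.read_state(); print(s)
for n in("top","scene","wrist"):
    im,d=arm.get_image(n); cv2.imwrite(f"pics/{n}0.png",im); np.save(f"pics/{n}0.npy",d); cv2.imwrite
    p=arm.camera_params(n); print(n,p)
print(arm.grip_point_offset)
E
```

```text
pics
{'clock': 0.0, 'joints': array([ 1.36259343e+00,  3.85575015e-01,  6.59484421e-03, -5.17316829e-04,
       -1.19397003e+00, -2.58599921e-01]), 'joint_vel': array([ 0.0014234 ,  0.00115873, -0.00082927,  0.0023834 , -0.00092972,
       -0.00286364]), 'joint_efforts': array([-2.76241499e-04, -3.92288446e+01,  1.88400757e+01,  4.18612942e+00,
       -4.62785349e-03,  3.91010147e-06]), 'position': array([280.98500502, 557.61481487, 230.1955856 ]), 'ee_rot': array([ 9.72862649e-01, -2.31380742e-01, -2.13196951e-04,  1.08265026e-03]), 'contact_force': array([-0.04601989, -0.25743922, -0.10731688]), 'wrist_torque': array([-0.01082133,  0.0337804 ,  0.0164022 ]), 'gripper_width': 85.54845244565543}
top {'K': array([[450.18073719,   0.        , 320.08340047],
       [  0.        , 450.18073719, 236.94211463],
       [  0.        ,   0.        ,   1.        ]]), 'dist': array([-0.11748339,  0.        ,  0.        ,  0.        ,  0.        ]), 'world_to_cam': array([[-2.09730566e-03, -9.99809006e-01,  1.94307049e-02,
        -3.05372404e+01],
       [ 9.82011040e-01,  1.60957063e-03,  1.88
[... 730 characters left out ...]
  [ 0.00000000e+00,  0.00000000e+00,  0.00000000e+00,
         1.00000000e+00]])}
wrist {'K': array([[423.545212  ,   0.        , 315.60439342],
       [  0.        , 423.545212  , 242.69215278],
       [  0.        ,   0.        ,   1.        ]]), 'dist': array([-0.07144257,  0.        ,  0.        ,  0.        ,  0.        ]), 'mount': array([[-4.22051515e-06,  9.49307869e-01,  3.14347848e-01,
         8.05823723e+01],
       [ 9.99999981e-01,  6.54368072e-05, -1.84188189e-04,
        -1.65904043e+00],
       [-1.95421217e-04,  3.14347842e-01, -9.49307851e-01,
        -1.41764294e+02],
       [ 0.00000000e+00,  0.00000000e+00,  0.00000000e+00,
         1.00000000e+00]])}
18.700000000000003
```

View pics/top0.png

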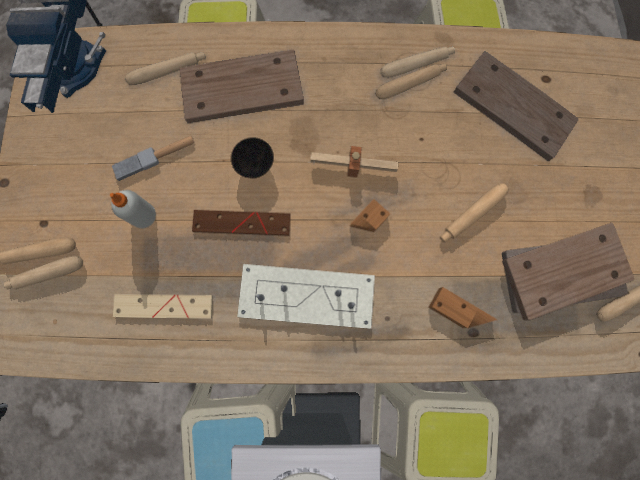

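View pics/scene0.png

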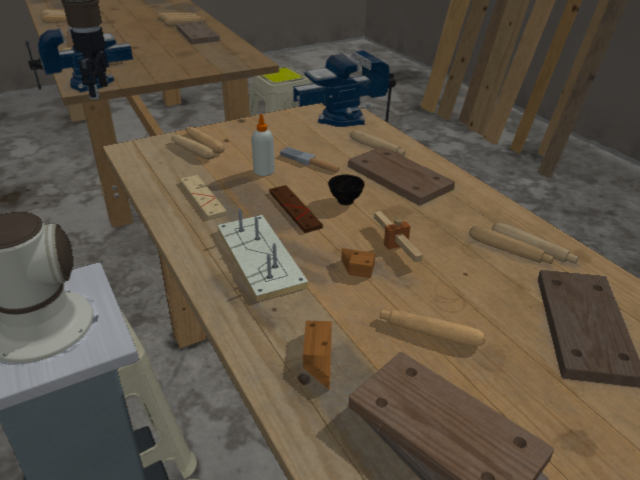

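View pics/wrist0.png

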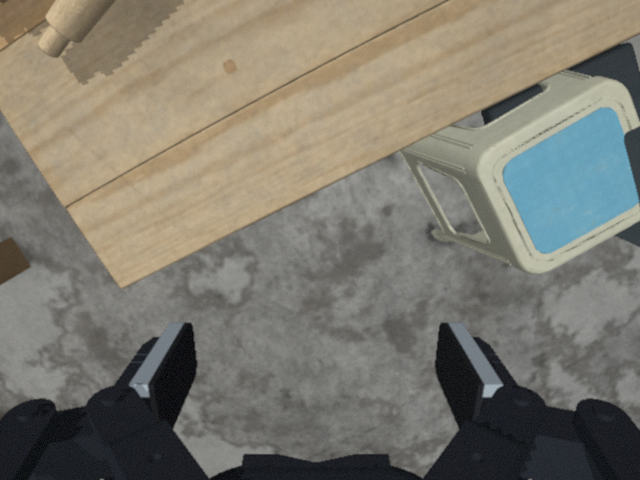

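```bash
cat > h.py <<'E'
import cv2, numpy as np
from scipy.spatial.transform import Rotation as R
from bench import arm
def cam(name, s=None):
    p=arm.camera_params(name)
    if name=="wrist":
        T=np.eye(4); T[:3,:3]=R.from_quat(s["ee_rot"]).as_matrix(); T[:3,3]=s["position"]
        c2w=T@p["mount"]
    else: c2w=np.linalg.inv(p["world_to_cam"])
    return p["K"],p["dist"],c2w
def px2w(c,uv,z):
    K,D,M=c; n=cv2.undistortPoints(np.array(uv,float).reshape(-1,1,2),K,D).reshape(-1,2)
    d=np.c_[n[:,0],-n[:,1],-np.ones(len(n))]@M[:3,:3].T; o=M[:3,3]
    return o+d*((z-o[2])/d[:,2])[:,None]
def w2px(c,P):
    K,D,M=c; q=(np.array(P,float).reshape(-1,3)-M[:3,3])@M[:3,:3]
    n=np.c_[q[:,0],-q[:,1],-q[:,2]]
    return cv2.projectPoints(n,np.zeros(3),np.zeros(3),K,D)[0].reshape(-1,2)
def grab(name,tag):
    s=arm.read_state(); im,d=arm.get_image(name)
    cv2.imwrite(f"pics/{tag}.png",im); np.savez(f"pics/{tag}.npz",im=im,d=d,pos=s["position"],q=s["ee_rot"],w=s["gripper_width"])
    return s,im,d
E
python3 - <<'E'
from h import *
im=cv2.imread("pics/top0.png")
c=im[190:345,100:500]
cv2.imwrite("pics/t0c.png",cv2.resize(c,None,fx=2,fy=2,interpolation=cv2.INTER_CUBIC))
c=cv2.resize(im[190:345,180:400],None,fx=3.6,fy=3.6,interpolation=cv2.INTER_CUBIC);cv2.imwrite("pics/t0d.png",c)
E
```

```text
(no output)
```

View pics/t0c.png

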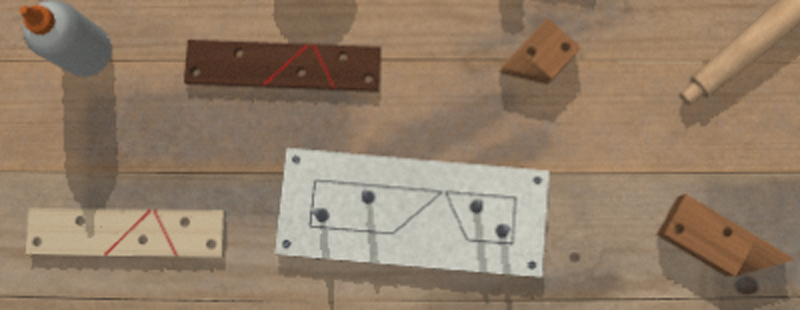

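View pics/t0d.png

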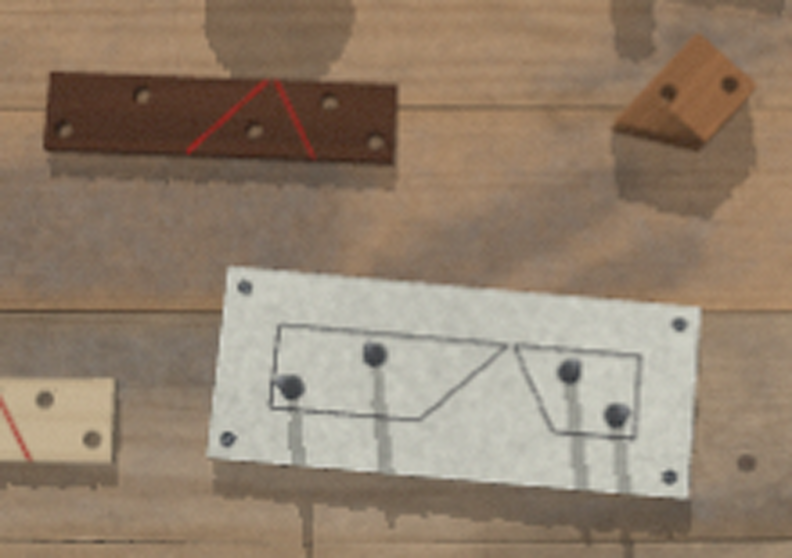

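Run:
```python
from h import *
c=cam("top")
f=lambda a:np.array(a)/2+[100,190]
def show(n,a,z):
    w=px2w(c,f(a),z)[:,:2]; print(n,np.round(w,1).tolist(),"mean",w.mean(0).round(1))
show("board",[(290,150),(549,171),(543,275),(278,253)],18)
show("wal",[(187,40),(380,47),(379,91),(185,84)],12)
show("pale",[(27,209),(223,210),(224,257),(26,255)],12)
show("heelh",[(679,229),(727,231)],34)
show("toeh",[(531,51),(565,47)],34)
im=cv2.imread("pics/top0.png")
a=cv2.resize(im[265:345,420:510],None,fx=4.4,fy=6,interpolation=cv2.INTER_CUBIC)
b=cv2.resize(im[190:270,340:400+30],None,fx=4.4,fy=6,interpolation=cv2.INTER_CUBIC)
cv2.imwrite("pics/t0e.png",np.hstack([a,b]))
c=cv2.imread("pics/scene0.png")[230:400,270:400]
cv2.imwrite("pics/s0e.png",cv2.resize(c,None,fx=3.5,fy=3.5,interpolation=cv2.INTER_CUBIC))
```

```text
board [[542.1, 133.7], [519.1, -150.9], [406.3, -142.0], [430.0, 143.9]] mean [474.4  -3.8]
wal [[668.2, 256.0], [660.1, 36.2], [609.5, 36.8], [617.2, 255.5]] mean [638.7 146.1]
pale [[475.2, 428.3], [476.4, 206.7], [425.4, 203.8], [424.5, 426.0]] mean [450.3 316.2]
heelh [[453.9, -288.8], [451.1, -342.0]] mean [ 452.5 -315.4]
toeh [[650.6, -131.8], [655.3, -169.9]] mean [ 653.  -150.9]
```

View pics/t0e.png

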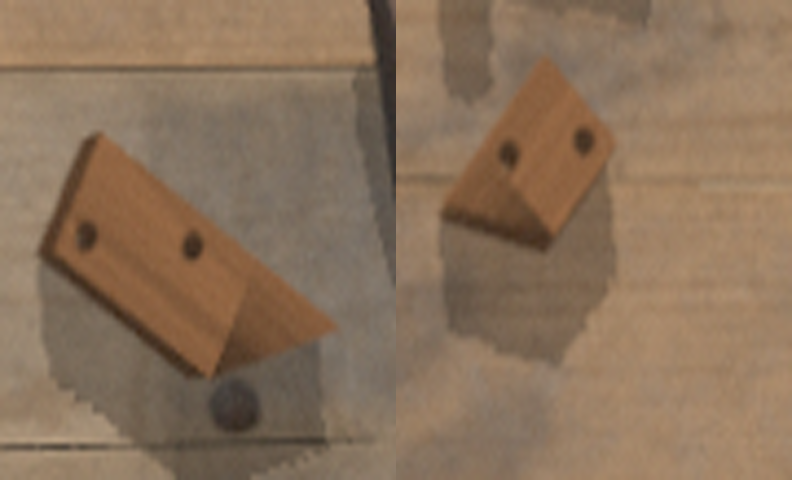

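View pics/s0e.png

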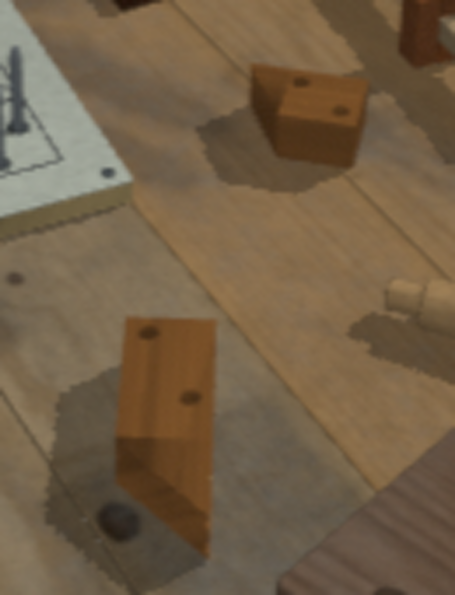

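Run:
```python
from h import *
c=cam("top");K,D,M=c
d=np.load("pics/top0.npy")
def P(uv):
    n=cv2.undistortPoints(np.array(uv,float).reshape(-1,1,2),K,D).reshape(-1,2)
    z=np.array([d[int(v),int(u)] for u,v in uv])
    q=np.c_[n[:,0]*z,-n[:,1]*z,-z]; return q@M[:3,:3].T+M[:3,3]
print("cam",M[:3,3])
h=[(440,305),(455,305),(465,315),(475,320),(485,319),(480,318),(470,326),(472,322)]
print(P(h).round(0).tolist())
t=[(375,212),(370,225),(360,222),(355,222),(370,228),(365,220)]
print(P(t).round(0).tolist())
```

```text
cam [ 416.21563097  -11.97247058 1000.47775193]
[[453.0, -293.0, 22.0], [453.0, -324.0, 32.0], [431.0, -344.0, 34.0], [420.0, -366.0, 34.0], [421.0, -388.0, 35.0], [424.0, -378.0, 33.0], [407.0, -355.0, 32.0], [415.0, -359.0, 34.0]]
[[659.0, -153.0, 32.0], [629.0, -141.0, 34.0], [635.0, -119.0, 37.0], [636.0, -108.0, 34.0], [624.0, -142.0, 24.0], [640.0, -130.0, 34.0]]
```

Emit:
drive_tool(steps=[[0,0,-0.04,0,0.085],[0,0,-0.04,0,0.085],[0,0,-0.04,0,0.085]])

```text
clock: 0.45
position: [281.1, 557.8, 352.2]
ee_rot: [0.973, -0.231, 0.0, 0.001]
contact_force: [1.5, 0.2, -1.0]
gripper_width: 85.0
```

```bash
cat >> h.py <<'E'
def yaw(s):
    m=R.from_quat(s["ee_rot"]).as_matrix(); return np.degrees(np.arctan2(m[1,0],m[0,0]))
def tilt(s):
    m=R.from_quat(s["ee_rot"]).as_matrix(); return m[:2,2]
def plan(tx,ty,tz,tyaw=None,n=None,vmax=48):
    """rows: turn first then translation (prints)"""
    s=arm.read_state(); y0=yaw(s); dy=0 if tyaw is None else (tyaw-y0+180)%360-180
    d=np.array([tx,ty,tz])-s["position"]
    L=np.linalg.norm(d); n=n or max(1,int(np.ceil(max(L/vmax,abs(dy)/8.4))))
    rows=[]
    for i in range(n):
        a=np.radians(y0+dy*(i)/n) # axes before this row's turn
        w=d/n; X=np.array([np.cos(a),np.sin(a)]);Y=np.array([np.sin(a),-np.cos(a)])
        rows.append([round(float(w[:2]@X)/1000,4),round(float(w[:2]@Y)/1000,4),round(float(-w[2])/1000,4),round(-dy/n,2)])
    print("from",s["position"].round(1),round(y0,2),"n",n)
    for r in rows: print(r)
E
python3 - <<'E'
from h import *
s=arm.read_state();print(yaw(s),tilt(s))
plan(474,-4,200,-94.6)
E
```

```text
-26.743003247116594 [-0.00028741 -0.0013564 ]
from [281.1 557.8 352.2] -26.74 n 13
[0.0327, 0.0319, 0.0117, np.float64(5.22)]
[0.0355, 0.0288, 0.0117, np.float64(5.22)]
[0.0379, 0.0255, 0.0117, np.float64(5.22)]
[0.0401, 0.0219, 0.0117, np.float64(5.22)]
[0.0419, 0.0182, 0.0117, np.float64(5.22)]
[0.0434, 0.0143, 0.0117, np.float64(5.22)]
[0.0445, 0.0103, 0.0117, np.float64(5.22)]
[0.0453, 0.0062, 0.0117, np.float64(5.22)]
[0.0456, 0.002, 0.0117, np.float64(5.22)]
[0.0456, -0.0021, 0.0117, np.float64(5.22)]
[0.0453, -0.0063, 0.0117, np.float64(5.22)]
[0.0445, -0.0104, 0.0117, np.float64(5.22)]
[0.0434, -0.0144, 0.0117, np.float64(5.22)]
```

Emit:
drive_tool(steps=[[0.033,0.032,0.012,5.2,0.085],[0.0355,0.029,0.012,5.2,0.085],[0.038,0.0255,0.012,5.2,0.085],[0.04,0.022,0.012,5.2,0.085],[0.042,0.018,0.012,5.2,0.085],[0.043,0.014,0.012,5.2,0.085],[0.0445,0.01,0.012,5.2,0.085],[0.045,0.006,0.012,5.2,0.085],[0.0455,0.002,0.012,5.2,0.085],[0.0455,-0.002,0.012,5.2,0.085],[0.045,-0.006,0.012,5.2,0.085],[0.0445,-0.01,0.012,5.2,0.085],[0.043,-0.0145,0.012,5.2,0.085],[0,0,0,0,0.085],[0,0,0,0,0.085]])

```text
clock: 1.95
position: [474.8, -3.1, 194.7]
ee_rot: [-0.679, 0.734, 0.0, -0.001]
contact_force: [0.5, 0.5, -0.6]
gripper_width: 84.9
```

Run:
```python
from h import *
s,im,d=grab("wrist","w1"); print(s["position"],yaw(s),tilt(s),s["joint_vel"].round(3),s["clock"])
```

```text
[474.77368468  -3.07243359 194.71338303] -94.48723883998608 [-0.00140727 -0.00037067] [ 0.048 -0.02   0.009  0.001 -0.002 -0.   ] 1.95
```

View pics/w1.png

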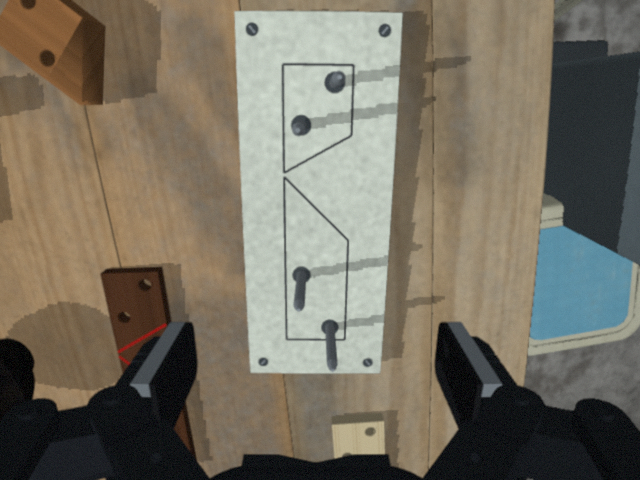

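Run:
```python
import cv2,numpy as np
im=cv2.imread("pics/w1.png")
t=[cv2.resize(im[v-22:v+23,u-22:u+23],(360,280),interpolation=cv2.INTER_CUBIC) for u,v in [(335,81),(301,124),(301,273),(330,327)]]
cv2.imwrite("pics/w1p.png",np.vstack([np.hstack(t[:2]),np.hstack(t[2:])]))
```

```text
(no output)
```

View pics/w1p.png

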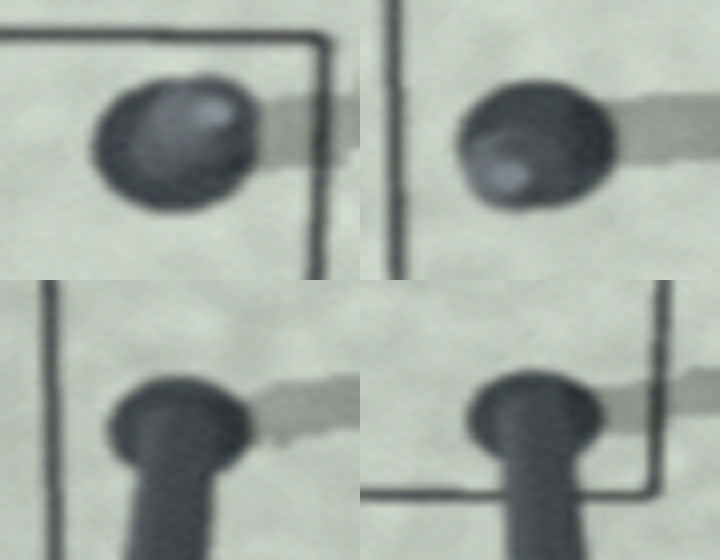

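```bash
cat >> h.py <<'E'
from scipy.optimize import least_squares
def load(tag):
    f=np.load(f"pics/{tag}.npz"); return dict(position=f["pos"],ee_rot=f["q"]),f["im"],f["d"]
def fit2d(loc,w):
    """rigid 2d: w = R(th) loc + t"""
    loc=np.array(loc,float)[:,:2]; w=np.array(w,float)[:,:2]; a=loc-loc.mean(0); b=w-w.mean(0)
    th=np.arctan2((a[:,0]*b[:,1]-a[:,1]*b[:,0]).sum(),(a*b).sum()); c,s=np.cos(th),np.sin(th); M=np.array([[c,-s],[s,c]])
    t=w.mean(0)-M@loc.mean(0); r=w-(loc@M.T+t); return t,np.degrees(th),r,(np.linalg.norm(b)/np.linalg.norm(a))
E
python3 - <<'E'
from h import *
s,im,d=load("w1"); c=cam("wrist",s)
uv=[(283,65),(354,65),(352,135),(284,172),(285,178),(348,240),(345,339),(286,339)]
loc=[(-110,-25),(-110,25),(-61,25),(-33,-25),(-30,-25),(20,25),(110,25),(110,-25)]
for z in(18,):
    t,th,r,k=fit2d(loc,px2w(c,uv,z)); print(t,th,k); print(r.round(1).tolist())
    uv2=[(236,11),(403,12),(380,373),(250,374)]; loc2=[(-145,-58),(-145,58),(145,58),(145,-58)]
    print(fit2d(loc2,px2w(c,uv2,18)))
M=R.from_euler('z',th,degrees=True).as_matrix()[:2,:2]
for x,y in [(-98,12),(-68,-12),(50,-12),(98,12)]:
    p=M@[x,y]+t; print(w2px(c,[[*p,18],[*p,80]]).round(1).tolist())
print(d[80:84,333:337], d[124,301],d[273,301],d[90,300])
E
```

```text
[474.19043932   0.84293875] 84.98047958798011 0.9959555020362624
[[0.1, 0.8], [0.1, 0.3], [-0.1, -0.2], [0.1, -0.5], [-0.5, 1.1], [0.2, -0.2], [-0.3, -0.7], [0.5, -0.4]]
(array([474.15965217,   0.92863421]), np.float64(84.96741491453285), array([[-0.94443497,  0.58038665],
       [ 0.46805341, -0.12821268],
       [ 0.29010104, -1.22905372],
       [ 0.18628051,  0.77687974]]), np.float64(0.9977621076497076))
[[335.2, 82.1], [340.3, 76.8]]
[[301.5, 125.0], [298.3, 130.0]]
[[301.6, 275.0], [298.9, 310.4]]
[[329.9, 327.4], [332.8, 370.8]]
[[244.56047 244.79292 244.34592 242.29459]
 [246.26419 246.28087 243.93576 245.83769]
 [248.88164 246.97105 246.89717 243.87885]
 [254.8334  248.28699 247.5551  246.23518]] 255.30449 335.83856 300.61783
```

Run:
```python
from h import *
plan(474.2,0.9,70,-95.02,n=4)
```

```text
from [474.9  -2.1 195.2] -94.37 n 4
[-0.0007, 0.0002, 0.0313, np.float64(0.16)]
[-0.0007, 0.0002, 0.0313, np.float64(0.16)]
[-0.0007, 0.0002, 0.0313, np.float64(0.16)]
[-0.0007, 0.0002, 0.0313, np.float64(0.16)]
```

Emit:
drive_tool(steps=[[-0.001,0,0.031,0.2,0.085],[-0.001,0,0.031,0.2,0.085],[-0.001,0,0.031,0.2,0.085],[0,0,0.031,0,0.085],[0,0,0,0,0.085],[0,0,0,0,0.085],[0,0,0,0,0.085]])

```text
clock: 2.7
position: [476.6, 2.1, 73.2]
ee_rot: [-0.677, 0.736, -0.001, 0.002]
contact_force: [0.5, 0.0, 0.2]
gripper_width: 84.5
```

Run:
```python
from h import *
s,im,d=grab("wrist","w2"); print(s["position"],yaw(s),tilt(s),s["joint_vel"].round(3),s["clock"])
plan(640,150,60,-92)
```

```text
[476.64672573   2.136816    73.18305896] -94.8351638445808 [0.00373337 0.00090962] [-0.009 -0.008  0.001 -0.003  0.003  0.   ] 2.7
from [476.6   2.   73.2] -94.87 n 5
[-0.0323, -0.03, 0.0026, np.float64(-0.57)]
[-0.032, -0.0304, 0.0026, np.float64(-0.57)]
[-0.0317, -0.0307, 0.0026, np.float64(-0.57)]
[-0.0314, -0.031, 0.0026, np.float64(-0.57)]
[-0.031, -0.0313, 0.0026, np.float64(-0.57)]
```

View pics/w2.png

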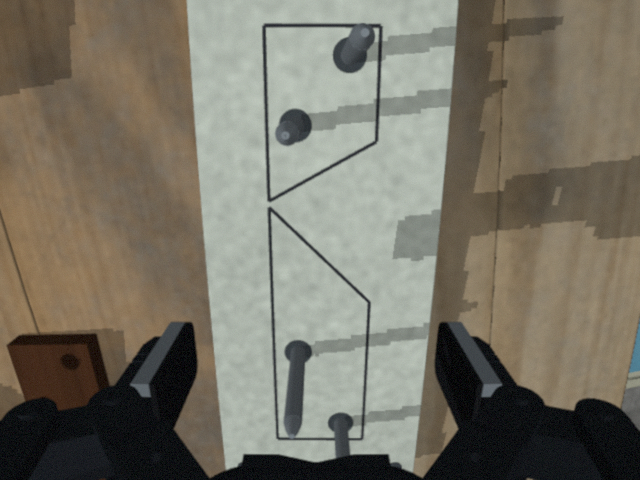

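Run:
```python
from h import *
s,im,d=load("w2"); c=cam("wrist",s)
t=[cv2.resize(im[v-25:v+25,u-30:u+30],(360,300),interpolation=cv2.INTER_CUBIC) for u,v in [(358,42),(288,130),(291,430),(296,350)]]
cv2.imwrite("pics/w2p.png",np.vstack([np.hstack(t[:2]),np.hstack(t[2:])]))
L=[(-98,12),(-68,-12),(50,-12)]
print(fit2d(L,px2w(c,[(362,36),(286,133),(291.5,436)],80)))
uv=[(264,26),(381,26),(376.5,142),(269.5,200),(270,208),(369,302),(362,438),(277,438)]
loc=[(-110,-25),(-110,25),(-61,25),(-33,-25),(-30,-25),(20,25),(110,25),(110,-25)]
print(fit2d(loc,px2w(c,uv,18)))
```

```text
(array([474.80720028,   0.58596722]), np.float64(85.13153807342789), array([[ 0.77338933,  1.28431544],
       [-0.60737643, -0.5774146 ],
       [-0.1660129 , -0.70690085]]), np.float64(0.988908237803086))
(array([474.47670515,   0.53629785]), np.float64(84.98243394160679), array([[ 0.11690588,  0.65701029],
       [ 0.23085025,  0.45171489],
       [ 0.17029706,  0.38123753],
       [-0.32460634, -0.34498709],
       [-0.36864399,  0.56146818],
       [ 0.16350764, -0.07743127],
       [-0.05932646, -0.93555679],
       [ 0.07101596, -0.69345574]]), np.float64(0.9938498893899456))
```

View pics/w2p.png

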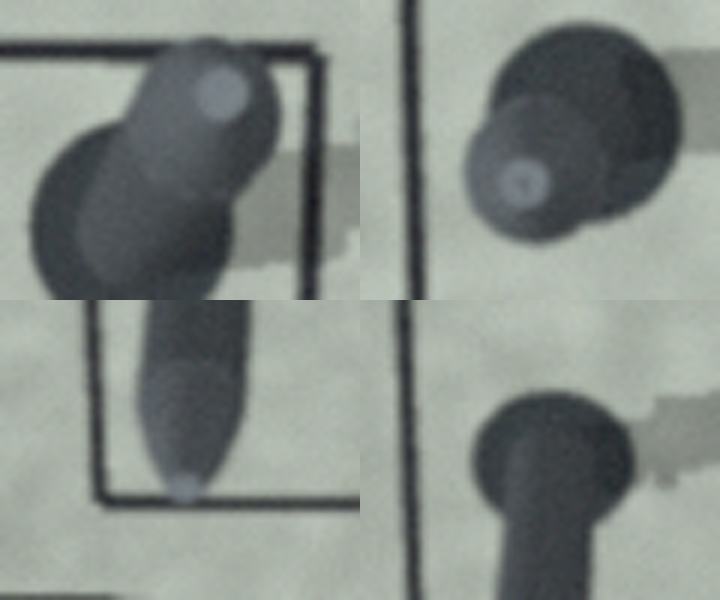

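Emit:
drive_tool(steps=[[0,0,-0.05,0,0.085],[-0.031,-0.03,0,-0.6,0.085],[-0.031,-0.03,0,-0.6,0.085],[-0.031,-0.03,0,-0.6,0.085],[-0.031,-0.03,0,-0.6,0.085],[-0.031,-0.03,0,-0.5,0.085],[0,0,0,0,0.085],[0,0,0,0,0.085]])

```text
clock: 3.55
position: [635.4, 146.7, 122.0]
ee_rot: [-0.695, 0.719, -0.0, 0.001]
contact_force: [-0.1, -0.0, -0.1]
gripper_width: 84.8
```

Run:
```python
from h import *
s,im,d=grab("wrist","w3"); print(s["position"],yaw(s),tilt(s),s["clock"])
```

```text
[635.37206849 146.7097418  122.03843704] -92.00519912651923 [0.00096604 0.00067639] 3.55
```

View pics/w3.png

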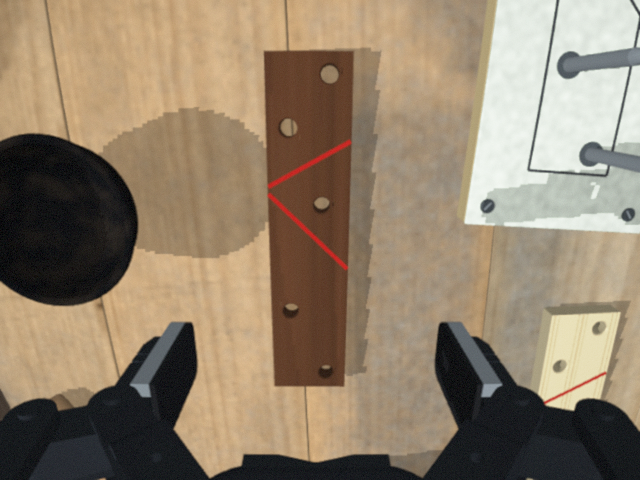

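Run:
```python
from h import *
s,im,d=load("w3"); c=cam("wrist",s)
L=[(-98,12),(-68,-12),(50,-12),(98,12),(-22,8)]
t,th,r,k=fit2d(L,px2w(c,[(329.5,74),(288,127),(291,310),(325.5,370.5),(321.5,204.5)],12)); print(t,th,r,k)
print(fit2d([(-110,-25),(-110,25),(110,25),(110,-25)],px2w(c,[(265,51),(354,52),(345,385),(274,386)],12)))
plan(t[0],t[1],3,th-180,n=4)
```

```text
[640.47397616 148.18311895] 87.75330691715558 [[ 0.26547486  1.18847219]
 [-0.19270451  0.28385724]
 [-0.3498414  -0.4014498 ]
 [ 0.19088893 -1.13106557]
 [ 0.08618212  0.06018594]] 0.989648956447908
(array([639.93682023, 148.70186242]), np.float64(87.75616778902221), array([[-0.43856242,  0.66843956],
       [ 0.41787112,  0.99782906],
       [-0.28444397, -1.38136697],
       [ 0.30513527, -0.28490164]]), np.float64(0.9926735452918037))
from [634.7 145.9 122.1] -92.04 n 4
[-0.0006, -0.0014, 0.0298, np.float64(0.05)]
[-0.0006, -0.0014, 0.0298, np.float64(0.05)]
[-0.0006, -0.0014, 0.0298, np.float64(0.05)]
[-0.0006, -0.0014, 0.0298, np.float64(0.05)]
```

Emit:
drive_tool(steps=[[-0.001,-0.0015,0.03,0.1,0.085],[-0.001,-0.0015,0.03,0.1,0.085],[0,-0.0015,0.03,0,0.085],[0,-0.0015,0.025,0,0.085],[0,0,0,0,0.085],[0,0,0,0,0.085]])

```text
clock: 4.2
position: [641.1, 147.1, 7.5]
ee_rot: [-0.693, 0.721, -0.0, 0.0]
contact_force: [1.6, -0.1, 0.2]
gripper_width: 85.1
```

Run:
```python
from h import *
plan(640.2,148.4,2,-92.25,n=1)
print(arm.read_state()["contact_force"])
```

```text
from [641.1 147.1   7.5] -92.26 n 1
[-0.0013, 0.0009, 0.0055, np.float64(-0.01)]
[ 1.60351191 -0.08128417  0.23014716]
```

Emit:
drive_tool(steps=[[-0.001,0.001,0.005,0,0.085],[0,0,0,0,0.07],[0,0,0,0,0.05],[0,0,0,0,0.044],[0,0,0,0,0.044],[0,0,0,0,0.044],[0,0,0,0,0.044]])

```text
clock: 4.9
position: [641.0, 149.2, 2.8]
ee_rot: [-0.693, 0.721, -0.001, 0.001]
contact_force: [-1.0, 0.5, 6.4]
gripper_width: 47.8
```

Run:
```python
from h import *
s,im,d=grab("wrist","w4"); print(s["position"],yaw(s),s["gripper_width"],s["contact_force"],s["clock"])
```

```text
[640.98485718 149.18029565   2.75698299] -92.21160786719676 47.75138920345222 [-1.03657737  0.49927668  6.42943767] 4.9
```

View pics/w4.png

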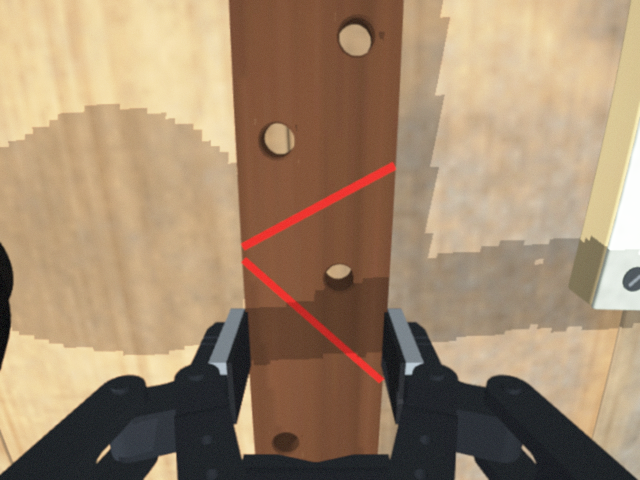

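Emit:
drive_tool(steps=[[0,0,-0.005,0,0.044],[0,0,-0.015,0,0.044],[0,0,-0.03,0,0.044],[0,0,-0.05,0,0.044],[0,0,-0.03,0,0.044],[0,0,0,0,0.044],[0,0,0,0,0.044]])

```text
clock: 5.65
position: [640.0, 148.8, 132.6]
ee_rot: [-0.693, 0.721, 0.0, 0.001]
contact_force: [1.4, 0.3, -1.3]
gripper_width: 48.2
```

Run:
```python
from h import *
s,im,d=grab("wrist","w5"); print(s["position"],yaw(s),tilt(s),s["gripper_width"],s["contact_force"],s["clock"])
```

```text
[640.01587065 148.80828607 132.60650534] -92.26955888916622 [0.00136345 0.00132002] 48.23668793124316 [ 1.42030382  0.26039674 -1.32607717] 5.65
```

View pics/w5.png

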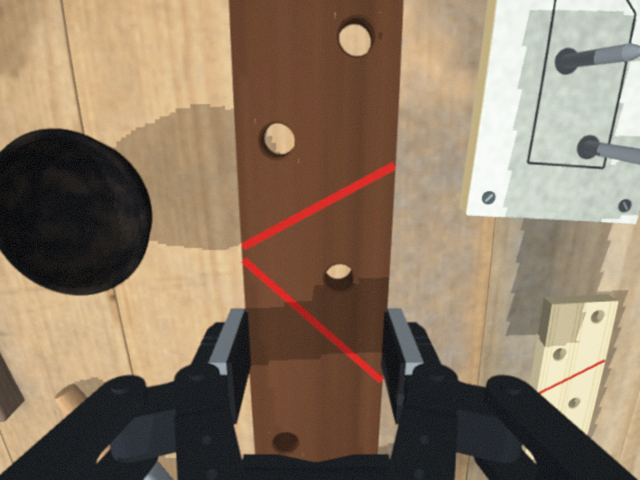

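Run:
```python
import cv2,numpy as np
im=cv2.imread("pics/w5.png")
t=[cv2.resize(im[v-25:v+25,u-30:u+30],(360,300),interpolation=cv2.INTER_CUBIC) for u,v in [(355,38),(279,139),(339,276),(286,441)]]
cv2.imwrite("pics/w5p.png",np.vstack([np.hstack(t[:2]),np.hstack(t[2:])]))
```

View pics/w5p.png

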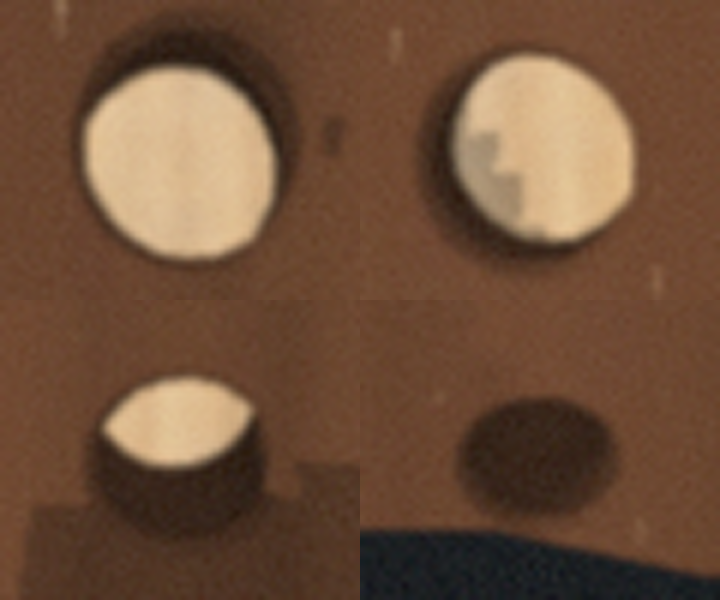

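```bash
cat > cal.py <<'E'
from h import *
p=arm.camera_params("wrist"); K,D,M0=p["K"],p["dist"],p["mount"]
OL=[(-110,-25),(-110,25),(-61,25),(-33,-25),(-30,-25),(20,25),(110,25),(110,-25)]
CH=[(-98,12),(-68,-12),(50,-12),(98,12),(-22,8)]
w5=[(356,36),(277.5,140.5),(285.4,442.2),(338.5,277.2)]
w5L=[CH[0],CH[1],CH[2],CH[4]]
def T(s):
    t=np.eye(4);t[:3,:3]=R.from_quat(s["ee_rot"]).as_matrix();t[:3,3]=s["position"];return t
def mount(x):
    m=M0.copy(); m[:3,:3]=M0[:3,:3]@R.from_rotvec(x[:3]).as_matrix(); m[:3,3]+=x[3:6]; return m
def place(L,z,x,y,th):
    c,s=np.cos(th),np.sin(th);L=np.array(L,float);return np.c_[c*L[:,0]-s*L[:,1]+x,s*L[:,0]+c*L[:,1]+y,np.full(len(L),z)]
S={k:load(k)[0] for k in("w1","w2","w3","w5")}
obs={}
o1=np.array([(283,65),(354,65),(352,135),(284,172),(285,178),(348,240),(345,339),(286,339)],float)
c1=np.array([(236,11),(403,12),(380,373),(250,374)],float);CL=[(-145,-58),(-145,58),(145,58),(145,-58)]
o2=np.array([(264,26),(381,26),(376.5,142),(269.5,200),(270,208),(369,302),(362,438),(277,438)],float)
t2=np.array([(365,32.5),(285.3,135.4),(291.5,436.3)])
h3=np.array([(329.5,74),(288,127),(291,310),(325.5,370.5),(321.5,204.5)])
def res(x):
    m=mount(x); r=[]
    c=lambda k:(K,D,T(S[k])@m)
    b=x[6:9]; wl=x[9:12]; ox=x[12]
    r.append(w2px(c("w1"),place(OL,18,*b))-o1); r.append(w2px(c("w1"),place(CL,18,*b))-c1)
    r.append(w2px(c("w2"),place(OL,18,*b))-o2); r.append(w2px(c("w2"),place(CH[:3],80,*b))-t2)
    r.append(w2px(c("w3"),place(CH,12,*wl))-h3)
    # held: tool frame, cheek x = -tool x, y = tool y*?; cheek x axis = -toolx ; z up=-toolz => cheek y = +tool y
    P=np.array([[ox-a,b_+x[13],-9.2] for a,b_ in w5L]); r.append(2*(w2px((K,D,m),P)-np.array(w5)))
    return np.r_[np.concatenate(r).ravel(),x[:3]/0.01,x[3:6]/2,x[13]/0.3]
if __name__=="__main__":
    x0=np.r_[np.zeros(6),474,1,np.radians(85),640,148,np.radians(87.75),0,0]
    f=least_squares(res,x0,x_scale=np.r_[.01*np.ones(3),np.ones(3),1,1,.01,1,1,.01,1,1]); x=f.x
    print(np.degrees(x[:3]),x[3:6]);print("board",x[6:8],np.degrees(x[8]),"wal",x[9:11],np.degrees(x[11]),"held",x[12:14])
    J=np.linalg.inv(f.jac.T@f.jac); print("sd",np.sqrt(np.diag(J)).round(4), "rms",np.sqrt((f.fun**2).mean()))
    print(f.fun[:-7].reshape(-1,2).round(1).tolist()); np.save("cal.npy",x)
E
python3 cal.py
```

```text
[0.08428298 0.15333229 0.0606187 ] [ 0.02479452  1.04427381 -1.53336295]
board [474.06881911   0.63161288] 85.0043901764259 wal [640.16267123 148.30022025] 87.7646866199679 held [ 0.45024878 -0.02312055]
sd [1.3000e-03 1.5000e-03 1.5000e-03 1.9995e+00 3.6960e-01 2.3180e-01
 3.9840e-01 2.0175e+00 2.0000e-03 4.7180e-01 2.0483e+00 4.2000e-03
 2.0099e+00 2.9670e-01] rms 0.5536959021260653
[[0.2, -0.5], [-0.1, 0.2], [-0.3, 0.6], [0.4, 0.8], [-0.6, -1.3], [0.2, 0.1], [-0.4, 0.3], [0.7, -0.2], [-1.1, 0.1], [0.1, 0.9], [0.2, 0.6], [0.4, -1.4], [0.5, 0.0], [-0.1, 0.4], [-0.2, -0.3], [-0.2, 0.9], [-0.6, -1.0], [-0.0, -0.3], [-0.2, 0.3], [0.5, -0.2], [0.1, 0.4], [0.3, -0.0], [0.0, -1.0], [0.3, -1.1], [-0.2, 0.3], [-0.4, 0.3], [0.2, 0.9], [0.1, 0.2], [1.0, 0.2], [-1.6, -0.6], [0.3, 0.1], [0.4, 0.5]]
```

Run:
```python
from h import *
plan(474.1,1.1,120,-95,n=6)
```

```text
from [639.3 148.5 131. ] -92.28 n 6
[0.0256, 0.0265, 0.0018, np.float64(0.45)]
[0.0258, 0.0263, 0.0018, np.float64(0.45)]
[0.0261, 0.0261, 0.0018, np.float64(0.45)]
[0.0263, 0.0259, 0.0018, np.float64(0.45)]
[0.0265, 0.0257, 0.0018, np.float64(0.45)]
[0.0267, 0.0255, 0.0018, np.float64(0.45)]
```

Emit:
drive_tool(steps=[[0.0256,0.0265,0.001,0.5,0.044],[0.0258,0.0263,0.002,0.5,0.044],[0.0261,0.0261,0.002,0.5,0.044],[0.0263,0.0259,0.002,0.4,0.044],[0.0265,0.0257,0.002,0.4,0.044],[0.0267,0.0255,0.002,0.4,0.044],[0,0,0,0,0.044],[0,0,0,0,0.044],[0,0,0,0,0.044]])

```text
clock: 6.6
position: [475.4, 1.6, 119.9]
ee_rot: [-0.676, 0.737, 0.0, -0.0]
contact_force: [-0.3, 0.6, -2.0]
gripper_width: 47.8
```

Run:
```python
from h import *
s=arm.read_state(); print(s["joint_vel"].round(3),tilt(s))
plan(474.1,1.1,100,-95,n=1)
```

```text
[ 0.007  0.004  0.012 -0.001 -0.002  0.002] [-0.00051179 -0.00033516]
from [475.4   1.6 119.9] -94.93 n 1
[0.0007, 0.0012, 0.0199, np.float64(0.07)]
```

Emit:
drive_tool(steps=[[0.0007,0.0012,0.01,0.07,0.044],[0,0,0.01,0,0.044],[0,0,0,0,0.044],[0,0,0,0,0.044],[0,0,0,0,0.044],[0,0,0,0,0.044]])

```text
clock: 7.2
position: [474.0, 0.9, 100.5]
ee_rot: [-0.676, 0.737, -0.0, 0.0]
contact_force: [0.2, 0.1, -1.1]
gripper_width: 48.0
```

Run:
```python
from h import *
s,im,d=grab("wrist","w6"); print(tilt(s)); plan(474.1,1.1,90,-95,n=1)
```

```text
[0.00061363 0.00016383]
from [473.9   0.9 100.6] -95.01 n 1
[-0.0002, -0.0001, 0.0106, np.float64(-0.01)]
```

View pics/w6.png

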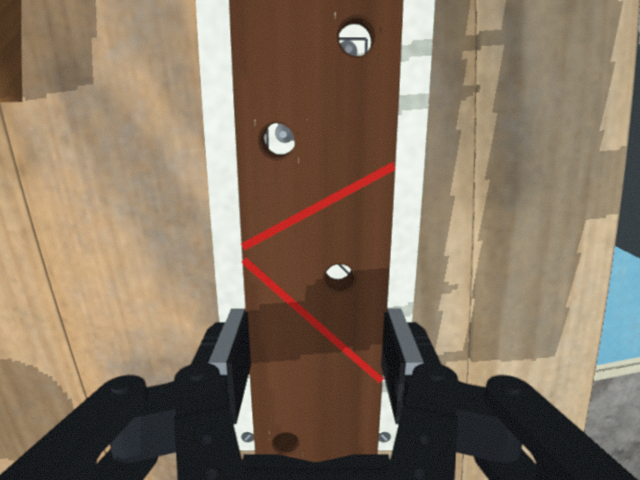

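Emit:
drive_tool(steps=[[0,0,0.01,0,0.044],[0,0,0.008,0,0.044],[0,0,0.004,0,0.044],[0,0,0,0,0.044],[0,0,0,0,0.044],[0,0,0,0,0.044]])

```text
clock: 7.85
position: [473.9, 0.8, 78.5]
ee_rot: [-0.676, 0.737, -0.0, 0.0]
contact_force: [-0.1, -1.0, -1.4]
gripper_width: 47.8
```

Run:
```python
from h import *
s,im,d=grab("wrist","w7"); print(tilt(s),s["contact_force"]); plan(474.1,1.1,60,-95,n=1)
t=[cv2.resize(im[v-25:v+25,u-30:u+30],(360,300),interpolation=cv2.INTER_CUBIC) for u,v in [(355,38),(279,139),(339,276),(286,441)]]
cv2.imwrite("pics/w7p.png",np.vstack([np.hstack(t[:2]),np.hstack(t[2:])]))
```

```text
[4.21842836e-04 7.46301812e-05] [-0.1099674  -1.03277015 -1.39633071]
from [473.9   0.9  78.6] -95.01 n 1
[-0.0003, -0.0002, 0.0186, np.float64(-0.01)]
```

View pics/w7p.png

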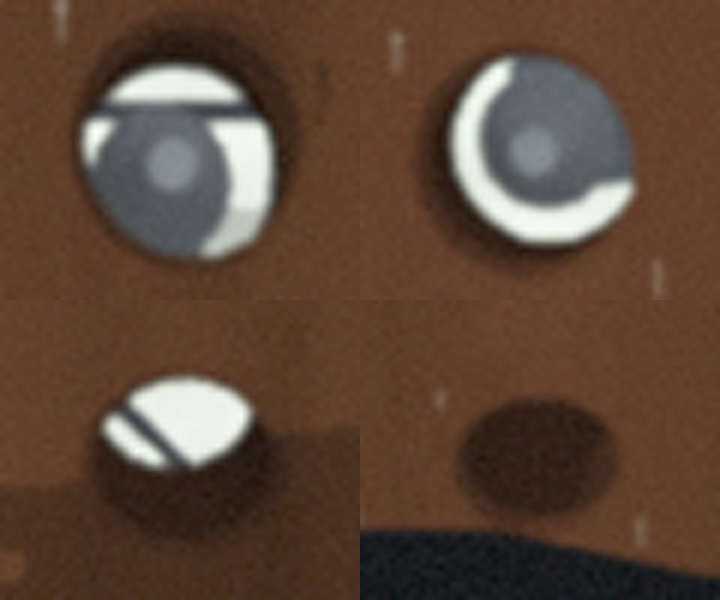

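Run:
```python
from cal import *
x=np.load("cal.npy"); m=mount(x)
zt=-(80-78.6)
print(px2w((K,D,m),[(353.7,40.5),(278,139.3)],zt)[:,:2]-np.array([[x[12]+98,12+x[13]],[x[12]+68,-12+x[13]]]))
print(px2w((K,D,m),w5,-9.2)[:,:2]-np.array([[x[12]-a,b] for a,b in w5L]))
```

```text
[[-0.18125461 -0.08469371]
 [-0.3638661  -0.20203773]]
[[ 0.00087514 -0.09443481]
 [-0.1266747   0.30461141]
 [-0.00473239 -0.0101407 ]
 [ 0.0735074  -0.02266756]]
```

Emit:
drive_tool(steps=[[-0.0003,-0.0001,0.004,0,0.044],[0,0,0.008,0,0.044],[0,0,0.008,0,0.044],[0,0,0.008,0,0.044],[0,0,0.008,0,0.044],[0,0,0,0,0.044],[0,0,0,0,0.044]])

```text
clock: 8.6
position: [473.7, 1.0, 42.0]
ee_rot: [-0.676, 0.737, 0.0, -0.0]
contact_force: [-0.2, -0.7, -0.2]
gripper_width: 47.8
```

Run:
```python
from h import *
s=arm.read_state(); print(tilt(s),s["contact_force"]); plan(474.1,1.1,20.9,-95,n=1)
```

```text
[-0.00088782 -0.00038253] [-0.24328853 -0.65970383 -0.17725681]
from [473.7   1.   42. ] -95.01 n 1
[-0.0001, -0.0004, 0.0211, np.float64(-0.01)]
```

Emit:
drive_tool(steps=[[0,-0.0003,0.007,0,0.044],[0,0,0.007,0,0.044],[0,0,0.004,0,0.044],[0,0,0.002,0,0.044],[0,0,0.0015,0,0.044],[0,0,0,0,0.044]])

```text
clock: 9.2
position: [474.2, 1.1, 20.9]
ee_rot: [-0.676, 0.737, -0.0, 0.0]
contact_force: [0.3, 0.8, -1.3]
gripper_width: 47.7
```

Emit:
drive_tool(steps=[[0,0,0.001,0,0.044],[0,0,0.001,0,0.044],[0,0,0,0,0.044]])

```text
clock: 9.5
position: [474.3, 1.1, 20.7]
ee_rot: [-0.676, 0.737, -0.0, 0.0]
contact_force: [-4.1, 0.6, 15.2]
gripper_width: 47.9
```

Emit:
drive_tool(steps=[[0,0,-0.001,0,0.044],[0,0,0,0,0.06],[0,0,0,0,0.085],[0,0,0,0,0.085],[0,0,-0.01,0,0.085],[0,0,-0.03,0,0.085],[0,0,-0.05,0,0.085],[0,0,-0.03,0,0.085],[0,0,0,0,0.085]])

```text
clock: 10.4
position: [477.3, 1.8, 145.2]
ee_rot: [-0.676, 0.737, -0.003, 0.005]
contact_force: [0.3, -1.1, 0.5]
gripper_width: 85.1
```

Run:
```python
from h import *
s,im,d=grab("wrist","w8")
plan(444,-325.7,135,-119.6)
```

```text
from [475.5   1.5 142.6] -95.01 n 7
[0.047, 0.0004, 0.0011, np.float64(3.51)]
[0.0469, -0.0025, 0.0011, np.float64(3.51)]
[0.0467, -0.0053, 0.0011, np.float64(3.51)]
[0.0462, -0.0082, 0.0011, np.float64(3.51)]
[0.0456, -0.011, 0.0011, np.float64(3.51)]
[0.0449, -0.0138, 0.0011, np.float64(3.51)]
[0.044, -0.0165, 0.0011, np.float64(3.51)]
```

View pics/w8.png

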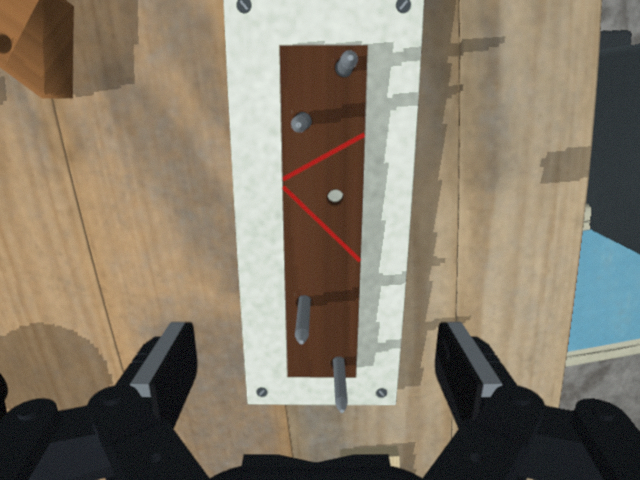

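Walnut cheek lies flat over all four pins (px 283–367, 45–378). Now to the heel block.

Emit:
drive_tool(steps=[[0.047,0.0004,0.001,3.5,0.085],[0.047,-0.0025,0.001,3.5,0.085],[0.0467,-0.0053,0.001,3.5,0.085],[0.0462,-0.0082,0.001,3.5,0.085],[0.0456,-0.011,0.001,3.5,0.085],[0.0449,-0.0138,0.001,3.5,0.085],[0.044,-0.0165,0.001,3.5,0.085],[0,0,0,0,0.085],[0,0,0,0,0.085],[0,0,0,0,0.085]])

```text
clock: 11.45
position: [442.1, -325.5, 132.0]
ee_rot: [-0.504, 0.864, 0.001, -0.001]
contact_force: [-0.6, 0.4, -0.9]
gripper_width: 85.0
```

Run:
```python
from h import *
s,im,d=grab("wrist","w9"); print(s["position"],yaw(s),tilt(s))
```

```text
[ 442.14633335 -325.45702118  131.98066196] -119.48165755112342 [-0.0018862   0.00103115]
```

View pics/w9.png

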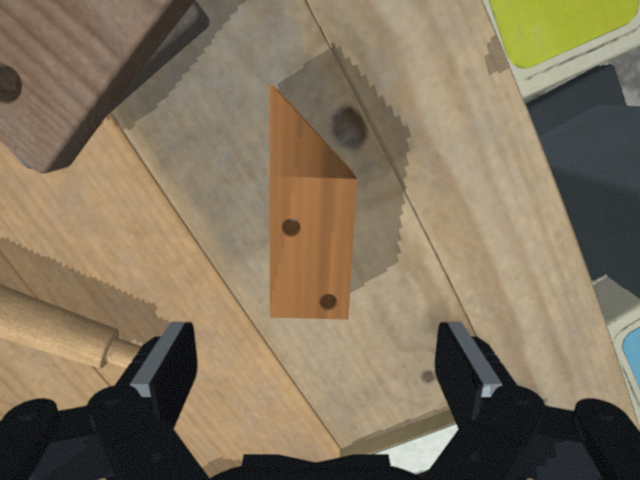

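```bash
cat >> cal.py <<'E'
def wc(tag):
    s,im,d=load(tag); return (K,D,T(s)@mount(np.load("cal.npy"))),im,d,s
E
python3 - <<'E'
from cal import *
c,im,d,s=wc("w9")
L=[(-95,-25),(-45,25),(45,25),(45,-25),(-15,-12),(33,12)]
t,th,r,k=fit2d(L,px2w(c,[(271,85),(355.5,178),(348.5,319.5),(271,318.5),(290.5,227.5),(328,302)],34)); print(t,th,r.round(1),k)
g=t+R.from_euler('z',th,degrees=True).as_matrix()[:2,:2]@[-8,0]; print(g)
plan(g[0],g[1],60,th-180,n=2)
E
```

```text
[ 446.97102444 -320.9417432 ] 58.87684424595541 [[-0.8  0.6]
 [ 0.2 -0.9]
 [-0.1  0.1]
 [-0.1  0.9]
 [ 0.4 -0.4]
 [ 0.4 -0.3]] 1.000154233501829
[ 442.8359897  -327.79020928]
from [ 442.5 -325.2  132.3] -119.43 n 2
[0.0011, -0.0008, 0.0362, np.float64(0.85)]
[0.0011, -0.0008, 0.0362, np.float64(0.85)]
```

Emit:
drive_tool(steps=[[0.001,-0.001,0.036,0.8,0.085],[0.001,-0.001,0.036,0.9,0.085],[0,0,0.036,0,0.085],[0,0,0.015,0,0.085],[0,0,0,0,0.085],[0,0,0,0,0.085],[0,0,0,0,0.085]])

```text
clock: 12.2
position: [444.8, -328.9, 11.3]
ee_rot: [-0.491, 0.871, -0.001, 0.001]
contact_force: [0.1, -0.6, -0.0]
gripper_width: 84.5
```

Run:
```python
from h import *
plan(442.8,-327.8,8,-121.12,n=1)
print(arm.read_state()["contact_force"])
```

```text
from [ 444.8 -328.9   11.3] -121.13 n 1
[0.0001, 0.0023, 0.0033, np.float64(-0.01)]
[ 0.13152995 -0.60205382 -0.0131723 ]
```

Emit:
drive_tool(steps=[[0,0.002,0.003,0,0.085],[0,0,0,0,0.065],[0,0,0,0,0.05],[0,0,0,0,0.044],[0,0,0,0,0.044],[0,0,0,0,0.044],[0,0,0,0,0.044]])

```text
clock: 12.9
position: [442.4, -328.3, 7.6]
ee_rot: [-0.491, 0.871, -0.001, 0.0]
contact_force: [0.4, 1.0, 6.0]
gripper_width: 48.9
```

Run:
```python
from h import *
s,im,d=grab("wrist","w10"); print(s["position"],s["contact_force"],s["gripper_width"],yaw(s))
```

```text
[ 442.41360464 -328.33684342    7.5874531 ] [0.35485784 1.04440888 6.00108126] 48.90486608102539 -121.19615776664173
```

Emit:
drive_tool(steps=[[0,0,-0.005,0,0.044],[0,0,-0.02,0,0.044],[0,0,-0.05,0,0.044],[0,0,-0.05,0,0.044],[0,0,-0.02,0,0.044],[0,0,0,0,0.044],[0,0,0,0,0.044]])

```text
clock: 13.65
position: [440.9, -327.4, 151.1]
ee_rot: [-0.49, 0.871, 0.001, -0.0]
contact_force: [-0.2, 0.7, -1.6]
gripper_width: 49.1
```

Run:
```python
from h import *
s,im,d=grab("wrist","w11"); print(s["position"],s["contact_force"],s["gripper_width"],yaw(s))
```

```text
[ 440.88218417 -327.44611751  151.09016881] [-0.1815722   0.68030856 -1.61841466] 49.12956629164125 -121.25911552943829
```

View pics/w11.png

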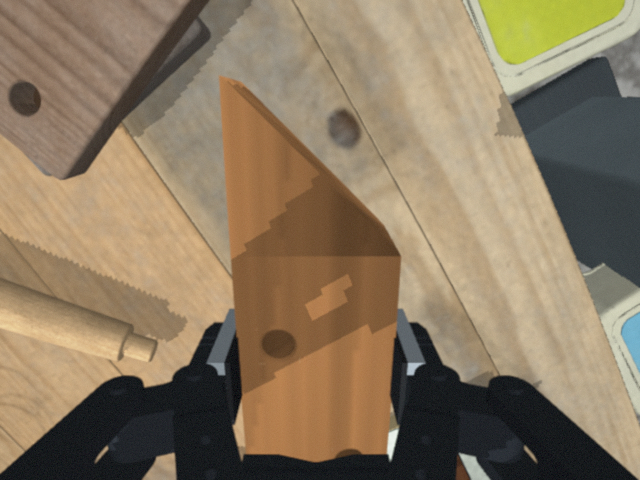

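Run:
```python
import cv2,numpy as np
im=cv2.imread("pics/w11.png")
t=[cv2.resize(im[v-25:v+25,u-30:u+30],(360,300),interpolation=cv2.INTER_CUBIC) for u,v in [(279,344),(340,450),(228,82),(396,256)]]
cv2.imwrite("pics/w11p.png",np.vstack([np.hstack(t[:2]),np.hstack(t[2:])]))
```

```text
(no output)
```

View pics/w11p.png

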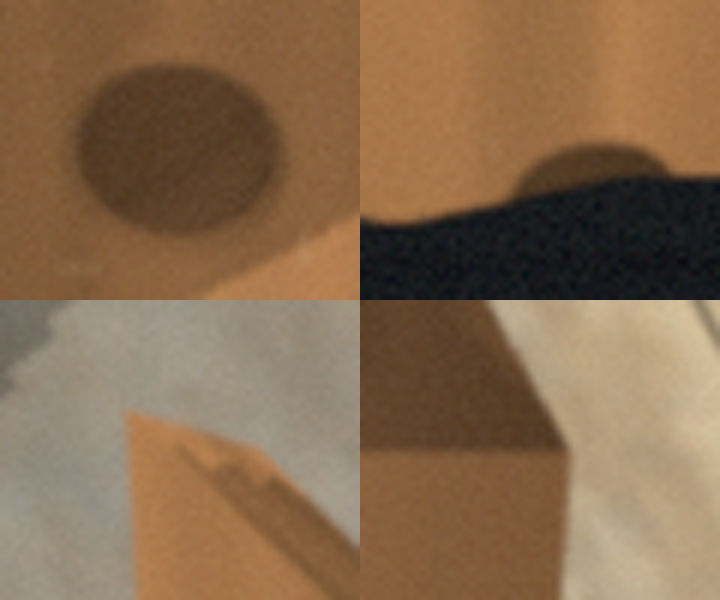

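Run:
```python
from cal import *
x=np.load("cal.npy"); m=mount(x)
P=px2w((K,D,m),[(279,344.2),(219,75.3),(401,256)],-26.4)[:,:2]
L=np.array([(-15,-12),(-95,-25),(-45,25)])
# block in tool: tool=( -bx+ox, by+oy)
print((P-np.c_[-L[:,0],L[:,1]]).round(2))
```

```text
[[-8.34  1.3 ]
 [-8.54  0.7 ]
 [-8.56  1.03]]
```

Run:
```python
from cal import *
x=np.load("cal.npy"); m=mount(x)
for tag,z,rows in(("w5",-9.2,(120,180,230,280)),("w11",-26.4,(262,280,300)),("w11",-26.4,(150,200,240))):
    im=cv2.GaussianBlur(load(tag)[1],(5,5),0).astype(float)
    for v in rows:
        l=im[v]; g=np.abs(np.diff(l,axis=0)).sum(1)
        a=190+np.argmax(g[190:265]); b=370+np.argmax(g[370:430])
        Y=px2w((K,D,m),[(a+.5,v),(b+.5,v)],z)
        print(tag,v,a,b,Y[:,:2].round(2).tolist(),Y[:,1].mean().round(2),(Y[1,1]-Y[0,1]).round(2))
```

```text
w5 120 234 397 [[74.5, -24.03], [74.51, 25.97]] 0.97 50.0
w5 180 237 394 [[55.93, -24.07], [55.95, 26.02]] 0.98 50.09
w5 230 240 391 [[39.29, -23.99], [39.33, 25.96]] 0.99 49.94
w5 280 243 388 [[21.35, -23.95], [21.41, 25.94]] 0.99 49.89
w11 262 230 400 [[34.5, -24.29], [34.55, 26.0]] 0.86 50.29
w11 280 231 399 [[28.72, -24.36], [28.78, 26.07]] 0.86 50.43
w11 300 233 397 [[22.09, -24.17], [22.15, 25.89]] 0.86 50.07
w11 150 222 378 [[67.14, -24.51], [67.11, 18.02]] -3.25 42.53
w11 200 226 403 [[53.21, -24.26], [53.24, 25.69]] 0.71 49.96
w11 240 206 391 [[41.34, -30.9], [41.38, 22.94]] -3.98 53.84
```

Run:
```python
from cal import *
x=np.load("cal.npy"); m=mount(x)
print(x[:6],m[:3,3])
print(px2w((K,D,m),[(277.5,140.5),(356,36),(316,140),(235,140),(397,140)],-9.2).round(2))
```

```text
[ 1.47101557e-03  2.67615327e-03  1.05799595e-03  2.47945233e-02
  1.04427381e+00 -1.53336295e+00] [  78.91951987    1.13876051 -143.29428774]
[[ 68.25 -10.96  -9.2 ]
 [ 98.37  12.64  -9.2 ]
 [ 68.38   0.98  -9.2 ]
 [ 68.46 -24.19  -9.2 ]
 [ 68.48  26.13  -9.2 ]]
```

```bash
python3 - <<'E'
s=open("cal.py").read()
s=s.replace('K,D,M0=p["K"],p["dist"],p["mount"]','''K,D=p["K"],p["dist"]
M0=np.array([[-4.22051515e-06,9.49307869e-01,3.14347848e-01,8.05823723e+01],[9.99999981e-01,6.54368072e-05,-1.84188189e-04,-1.65904043e+00],[-1.95421217e-04,3.14347842e-01,-9.49307851e-01,-1.41764294e+02],[0,0,0,1]])''')
open("cal.py","w").write(s)
E
python3 - <<'E'
from cal import *
x=np.load("cal.npy"); m=mount(x)
P=px2w((K,D,m),[(279,344.2),(219,75.3),(401,256)],-26.4)[:,:2]
L=np.array([(-15,-12),(-95,-25),(-45,25)])
print((P-np.c_[-L[:,0],L[:,1]]).round(2))
for tag,z,rows in(("w5",-9.2,(120,180,230,280)),("w11",-26.4,(262,280,300))):
    im=cv2.GaussianBlur(load(tag)[1],(5,5),0).astype(float)
    for v in rows:
        l=im[v]; g=np.abs(np.diff(l,axis=0)).sum(1)
        a=190+np.argmax(g[190:265]); b=370+np.argmax(g[370:430])
        Y=px2w((K,D,m),[(a+.5,v),(b+.5,v)],z)
        print(tag,v,a,b,Y[:,1].mean().round(2),(Y[1,1]-Y[0,1]).round(2))
c,im,d,s=wc("w9")
L=[(-95,-25),(-45,25),(45,25),(45,-25),(-15,-12),(33,12)]
t,th,r,k=fit2d(L,px2w(c,[(271,85),(355.5,178),(348.5,319.5),(271,318.5),(290.5,227.5),(328,302)],34)); print(t,th,k)
# w8 board view using walnut hole? outline check
c,im,d,s=wc("w8"); bx=x[6:9]
print(s["position"]); print(w2px(c,place(CH[:4],80,*bx)).round(1).tolist())
print(w2px(c,place([(-110,-25),(-110,25),(110,25),(110,-25)],30,*bx)).round(1).tolist())
E
```

```text
[[-6.83 -0.53]
 [-6.97 -1.12]
 [-7.01 -0.78]]
w5 120 234 397 -0.86 50.0
w5 180 237 394 -0.86 50.1
w5 230 240 391 -0.85 49.96
w5 280 243 388 -0.84 49.92
w11 262 230 400 -0.97 50.31
w11 280 231 399 -0.97 50.46
w11 300 233 397 -0.97 50.09
[ 447.88546464 -323.07262909] 58.876469951242974 1.0006841857395756
[477.34098155   1.83517722 145.15893063]
[[352.9, 61.2], [301.1, 127.9], [303.2, 343.6], [343.6, 412.3]]
[[281.6, 47.1], [370.2, 47.1], [357.8, 378.4], [288.9, 377.8]]
```

```bash
python3 cal.py
python3 - <<'E'
from cal import *
x=np.load("cal.npy"); m=mount(x); print(m[:3,3])
P=px2w((K,D,m),[(279,344.2),(219,75.3),(401,256)],-26.4)[:,:2]
L=np.array([(-15,-12),(-95,-25),(-45,25)])
print((P-np.c_[-L[:,0],L[:,1]]).round(2))
for tag,z,rows in(("w5",-9.2,(120,180,230,280)),("w11",-26.4,(262,280,300))):
    im=cv2.GaussianBlur(load(tag)[1],(5,5),0).astype(float)
    for v in rows:
        l=im[v]; g=np.abs(np.diff(l,axis=0)).sum(1)
        a=190+np.argmax(g[190:265]); b=370+np.argmax(g[370:430])
        Y=px2w((K,D,m),[(a+.5,v),(b+.5,v)],z)
        print(tag,v,a,b,Y[:,1].mean().round(2),(Y[1,1]-Y[0,1]).round(2))
c,im,d,s=wc("w8"); bx=x[6:9]
print(w2px(c,place(CH[:4],80,*bx)).round(1).tolist())
print(w2px(c,place([(-110,-25),(-110,25),(110,25),(110,-25)],30,*bx)).round(1).tolist())
E
```

```text
[0.12051329 0.11434431 0.0487316 ] [ 0.0273665   1.94872152 -1.53157128]
board [473.95512146  -0.89285257] 85.00563469460178 wal [640.11760073 146.77265482] 87.76560694935584 held [ 1.97944974 -0.04346038]
sd [1.3000e-03 1.5000e-03 1.5000e-03 1.9995e+00 3.6960e-01 2.3180e-01
 3.9840e-01 2.0175e+00 2.0000e-03 4.7180e-01 2.0483e+00 4.2000e-03
 2.0099e+00 2.9670e-01] rms 0.5622209852643257
[[0.2, -0.5], [-0.1, 0.2], [-0.3, 0.6], [0.4, 0.8], [-0.6, -1.3], [0.2, 0.1], [-0.4, 0.3], [0.7, -0.2], [-1.1, 0.1], [0.1, 0.9], [0.2, 0.6], [0.4, -1.4], [0.5, 0.0], [-0.1, 0.4], [-0.2, -0.3], [-0.2, 0.9], [-0.6, -1.0], [-0.0, -0.3], [-0.2, 0.3], [0.5, -0.2], [0.1, 0.4], [0.3, -0.0], [0.0, -1.0], [0.3, -1.1], [-0.2, 0.3], [-0.4, 0.3], [0.2, 0.9], [0.1, 0.2], [1.0, 0.2], [-1.6, -0.6], [0.3, 0.1], [0.4, 0.5]]
[  80.6097388     0.28968109 -143.29586528]
[[-6.71  0.47]
 [-6.9  -0.13]
 [-6.93  0.2 ]]
w5 120 234 397 0.14 50.0
w5 180 237 394 0.15 50.09
w5 230 240 391 0.16 49.95
w5 280 243 388 0.16 49.9
w11 262 230 400 0.03 50.3
w11 280 231 399 0.03 50.44
w11 300 233 397 0.03 50.08
[[350.6, 58.0], [298.9, 124.9], [301.3, 341.5], [341.9, 410.5]]
[[279.6, 44.5], [368.3, 44.6], [356.4, 376.9], [287.3, 376.3]]
```

Run:
```python
from h import *
plan(479.05,57.0,125,-94.99)
```

```text
from [ 440.4 -327.3  150.1] -121.26 n 9
[-0.0387, 0.0185, 0.0028, np.float64(-2.92)]
[-0.0396, 0.0165, 0.0028, np.float64(-2.92)]
[-0.0404, 0.0145, 0.0028, np.float64(-2.92)]
[-0.0411, 0.0124, 0.0028, np.float64(-2.92)]
[-0.0417, 0.0103, 0.0028, np.float64(-2.92)]
[-0.0421, 0.0081, 0.0028, np.float64(-2.92)]
[-0.0425, 0.006, 0.0028, np.float64(-2.92)]
[-0.0427, 0.0038, 0.0028, np.float64(-2.92)]
[-0.0429, 0.0016, 0.0028, np.float64(-2.92)]
```

Emit:
drive_tool(steps=[[-0.0387,0.0185,0.003,-2.9,0.044],[-0.0396,0.0165,0.003,-2.9,0.044],[-0.0404,0.0145,0.003,-2.9,0.044],[-0.0411,0.0124,0.003,-2.9,0.044],[-0.0417,0.0103,0.003,-2.9,0.044],[-0.0421,0.0081,0.003,-2.9,0.044],[-0.0425,0.006,0.003,-2.9,0.044],[-0.0427,0.0038,0.003,-2.9,0.044],[-0.0429,0.0016,0.003,-3.0,0.044],[0,0,0,0,0.044],[0,0,0,0,0.044],[0,0,0,0,0.044]])

```text
clock: 14.9
position: [479.5, 55.4, 123.5]
ee_rot: [-0.675, 0.738, 0.001, -0.002]
contact_force: [0.1, 0.0, -1.6]
gripper_width: 49.2
```

Run:
```python
from h import *
plan(479.05,57.0,103,-94.99,n=1)
s,im,d=grab("wrist","w12")
```

```text
from [479.5  55.4 123.5] -95.07 n 1
[-0.0016, 0.0006, 0.0205, np.float64(-0.08)]
```

View pics/w12.png

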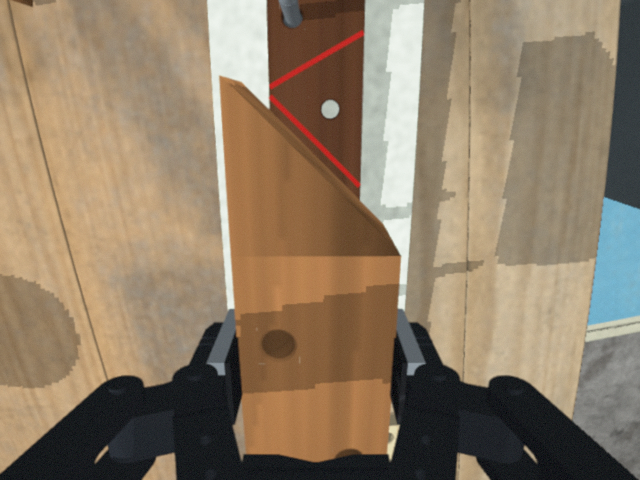

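Emit:
drive_tool(steps=[[-0.0016,0.0006,0.01,-0.08,0.044],[0,0,0.01,0,0.044],[0,0,0.008,0,0.044],[0,0,0,0,0.044],[0,0,0,0,0.044],[0,0,0,0,0.044],[0,0,0,0,0.044]])

```text
clock: 15.65
position: [480.3, 58.0, 97.2]
ee_rot: [-0.676, 0.737, -0.0, 0.0]
contact_force: [0.6, 0.6, -0.9]
gripper_width: 49.0
```

Run:
```python
from h import *
plan(479.05,57.0,80,-94.99,n=1); print(tilt(arm.read_state()))
```

```text
from [480.3  58.   97.2] -94.93 n 1
[0.0011, 0.0012, 0.0172, np.float64(0.06)]
[0.00082597 0.00032929]
```

Emit:
drive_tool(steps=[[0.001,0.0012,0.004,0,0.044],[0,0,0.003,0,0.044],[0,0,0,0,0.044],[0,0,0,0,0.044],[0,0,0,0,0.044]])

```text
clock: 16.15
position: [478.9, 57.0, 89.9]
ee_rot: [-0.676, 0.737, -0.0, 0.0]
contact_force: [0.1, 0.2, -1.6]
gripper_width: 49.3
```

Run:
```python
from h import *
plan(479.05,57.0,80,-94.99,n=1); print(tilt(arm.read_state()))
```

```text
from [478.9  57.   89.9] -94.93 n 1
[0.0, -0.0002, 0.0099, np.float64(0.06)]
[ 1.08164088e-04 -1.65857493e-06]
```

Emit:
drive_tool(steps=[[0,0,0.004,0,0.044],[0,0,0.004,0,0.044],[0,0,0.004,0,0.044],[0,0,0,0,0.044],[0,0,0,0,0.044]])

```text
clock: 16.65
position: [478.7, 56.9, 77.6]
ee_rot: [-0.676, 0.737, 0.0, -0.0]
contact_force: [-0.7, 0.0, -0.2]
gripper_width: 48.8
```

Emit:
drive_tool(steps=[[0,-0.0002,0.007,0,0.044],[0,0,0.008,0,0.044],[0,0,0.008,0,0.044],[0,0,0.007,0,0.044],[0,0,0.004,0,0.044],[0,0,0.002,0,0.044],[0,0,0,0,0.044],[0,0,0,0,0.044]])

```text
clock: 17.45
position: [479.2, 57.0, 42.0]
ee_rot: [-0.676, 0.737, -0.0, 0.0]
contact_force: [-0.7, -0.6, -1.6]
gripper_width: 49.4
```

Emit:
drive_tool(steps=[[0,0,0.003,0,0.044],[0,0,0.0015,0,0.044],[0,0,0.001,0,0.044],[0,0,0.001,0,0.044],[0,0,0,0,0.044]])

```text
clock: 17.95
position: [479.1, 57.0, 37.5]
ee_rot: [-0.676, 0.737, -0.0, 0.0]
contact_force: [-6.4, 0.7, 17.5]
gripper_width: 48.9
```

Emit:
drive_tool(steps=[[0,0,-0.001,0,0.044],[0,0,0,0,0.06],[0,0,0,0,0.085],[0,0,0,0,0.085],[0,0,-0.01,0,0.085],[0,0,-0.03,0,0.085],[0,0,-0.05,0,0.085],[0,0,-0.02,0,0.085],[0,0,0,0,0.085]])

```text
clock: 18.85
position: [481.3, 57.9, 150.5]
ee_rot: [-0.676, 0.737, -0.002, 0.004]
contact_force: [-0.2, 0.5, -0.3]
gripper_width: 85.0
```

Run:
```python
from h import *
s,im,d=grab("wrist","w13"); plan(651,-147.5,135,-44.3)
```

```text
from [479.8  57.4 148.2] -94.94 n 7
[0.0271, -0.0269, 0.0019, np.float64(-7.23)]
[0.0302, -0.0233, 0.0019, np.float64(-7.23)]
[0.0329, -0.0193, 0.0019, np.float64(-7.23)]
[0.0351, -0.015, 0.0019, np.float64(-7.23)]
[0.0367, -0.0104, 0.0019, np.float64(-7.23)]
[0.0377, -0.0057, 0.0019, np.float64(-7.23)]
[0.0381, -0.0009, 0.0019, np.float64(-7.23)]
```

View pics/w13.png

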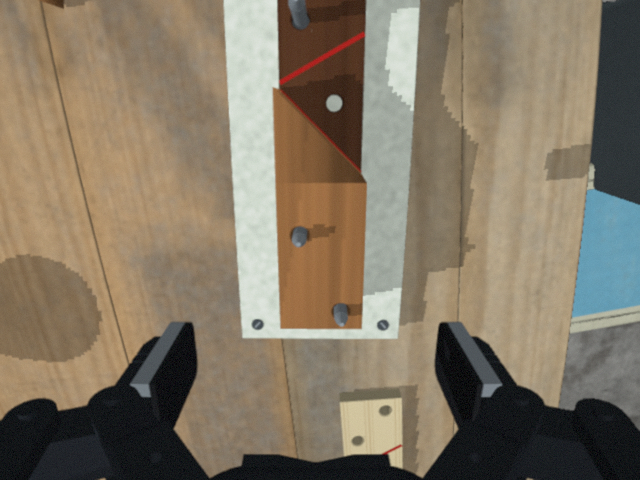

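Heel block is seated on its pins (299,237) and (341,313). Next the toe block.

Emit:
drive_tool(steps=[[0.0271,-0.0269,0.002,-7.2,0.085],[0.0302,-0.0233,0.002,-7.2,0.085],[0.0329,-0.0193,0.002,-7.2,0.085],[0.0351,-0.015,0.002,-7.2,0.085],[0.0367,-0.0104,0.002,-7.2,0.085],[0.0377,-0.0057,0.002,-7.2,0.085],[0.0381,-0.0009,0.002,-7.3,0.085],[0,0,0,0,0.085],[0,0,0,0,0.085],[0,0,0,0,0.085]])

```text
clock: 19.9
position: [648.7, -147.7, 131.1]
ee_rot: [0.926, -0.378, -0.001, 0.0]
contact_force: [-0.2, 0.2, 0.4]
gripper_width: 85.1
```

Run:
```python
from h import *
s,im,d=grab("wrist","w14"); print(s["position"],yaw(s),tilt(s))
```

```text
[ 648.65698452 -147.67711619  131.11788408] -44.460020881522894 [-0.00272437  0.0003548 ]
```

View pics/w14.png

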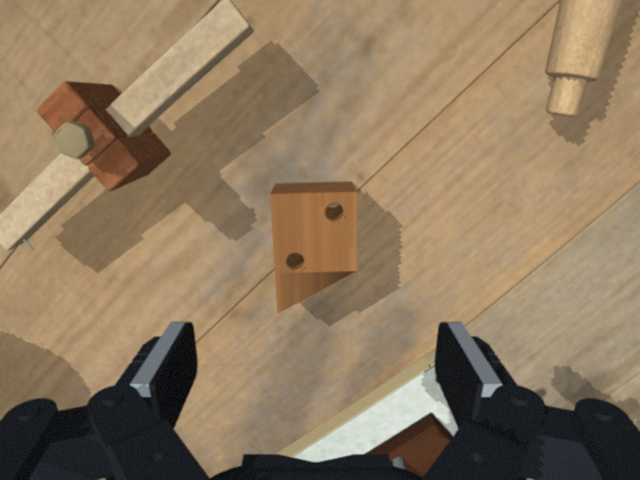

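Run:
```python
from cal import *
c,im,d,s=wc("w14")
L=[(-24.5,-25),(-24.5,25),(24.5,25),(52.5,-25),(-12.5,12),(17.5,-12)]
t,th,r,k=fit2d(L,px2w(c,[(271.5,192.5),(357,191.5),(356,271.5),(278,312),(334,211),(295,261)],34)); print(t,th,r.round(1),k)
g=t+R.from_euler('z',th,degrees=True).as_matrix()[:2,:2]@[5,0]; print(g)
plan(g[0],g[1],8,th-180,n=3)
```

```text
[ 654.43500213 -152.62545136] 136.57148560787127 [[-0.3 -0.5]
 [ 0.1  0.3]
 [-0.4  0.7]
 [-0.2 -0.8]
 [ 0.8  0. ]
 [ 0.1  0.4]] 0.9948956313940504
[ 650.80383894 -149.18820626]
from [ 648.8 -147.4  131.7] -44.42 n 3
[0.0009, -0.0, 0.0412, np.float64(-0.33)]
[0.0009, -0.0, 0.0412, np.float64(-0.33)]
[0.0009, -0.0, 0.0412, np.float64(-0.33)]
```

Emit:
drive_tool(steps=[[0.001,0,0.041,-0.3,0.085],[0.001,0,0.041,-0.4,0.085],[0.0005,0,0.03,-0.3,0.085],[0,0,0.006,0,0.085],[0,0,0,0,0.085],[0,0,0,0,0.085],[0,0,0,0,0.085]])

```text
clock: 20.65
position: [653.1, -149.8, 16.8]
ee_rot: [0.929, -0.37, 0.002, -0.001]
contact_force: [0.0, 0.5, -0.6]
gripper_width: 85.2
```

Run:
```python
from h import *
plan(650.8,-149.2,8,-43.43,n=1)
print(arm.read_state()["contact_force"])
```

```text
from [ 653.1 -149.8   16.8] -43.4 n 1
[-0.0021, 0.0011, 0.0088, np.float64(0.03)]
[ 0.01375028  0.51617389 -0.62532007]
```

Emit:
drive_tool(steps=[[-0.002,0.001,0.0085,0,0.085],[0,0,0,0,0.085],[0,0,0,0,0.065],[0,0,0,0,0.05],[0,0,0,0,0.044],[0,0,0,0,0.044],[0,0,0,0,0.044],[0,0,0,0,0.044]])

```text
clock: 21.45
position: [650.0, -149.4, 6.3]
ee_rot: [0.929, -0.37, 0.001, -0.0]
contact_force: [-0.3, 1.7, 3.5]
gripper_width: 48.8
```

Emit:
drive_tool(steps=[[0,0,-0.005,0,0.044],[0,0,-0.02,0,0.044],[0,0,-0.05,0,0.044],[0,0,-0.05,0,0.044],[0,0,-0.02,0,0.044],[0,0,0,0,0.044],[0,0,0,0,0.044]])

```text
clock: 22.15
position: [648.6, -149.1, 150.2]
ee_rot: [0.929, -0.37, -0.001, -0.0]
contact_force: [-0.5, 0.3, -2.2]
gripper_width: 49.2
```

Run:
```python
from h import *
s,im,d=grab("wrist","w15"); print(s["position"],s["contact_force"],s["gripper_width"],yaw(s))
```

```text
[ 648.56904085 -149.1144871   150.22571213] [-0.54845451  0.32268778 -2.17394107] 49.153966023432844 -43.46870793456805
```

View pics/w15.png

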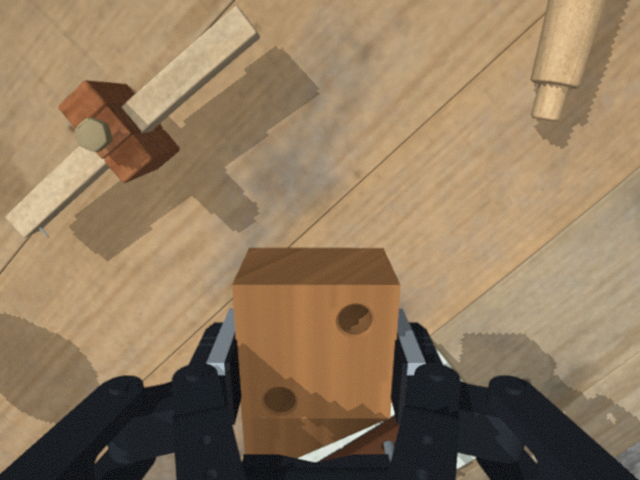

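Run:
```python
import cv2,numpy as np
im=cv2.imread("pics/w15.png")
t=[cv2.resize(im[v-25:v+25,u-30:u+30],(360,300),interpolation=cv2.INTER_CUBIC) for u,v in [(355,320),(279,400),(238,284),(396,284)]]
cv2.imwrite("pics/w15p.png",np.vstack([np.hstack(t[:2]),np.hstack(t[2:])]))
```

```text
(no output)
```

View pics/w15p.png

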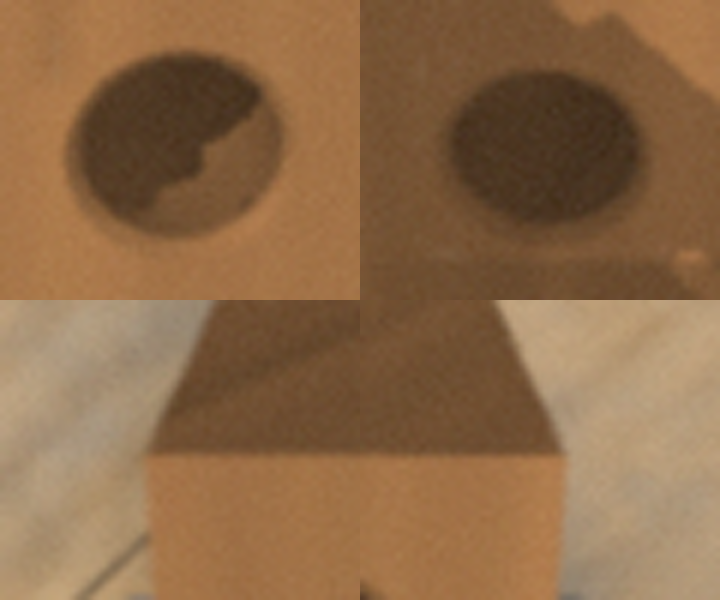

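Run:
```python
from cal import *
x=np.load("cal.npy"); m=mount(x)
P=px2w((K,D,m),[(354.2,319),(279.8,399.3),(232.5,284.8),(400.5,284.8)],-27.7)[:,:2]
L=np.array([(-12.5,12),(17.5,-12),(-24.5,-25),(-24.5,25)])
o=P-np.c_[-L[:,0],L[:,1]]; print(o.round(2),o.mean(0)); o=o.mean(0)
b=x[6:9]; c,s_=np.cos(b[2]),np.sin(b[2]); X=np.array([-c,-s_]); Y=np.array([-s_,c])  # tool axes at phi=th-180
org=b[:2]+np.array([c,s_])*-85.5
tcp=org-X*o[0]-Y*0.0; print("tcp",tcp,np.degrees(b[2])-180)
tcpw=b[:2]+65*np.array([c,s_])+6.85*X; print("heel check",tcpw)
plan(*tcp,125,np.degrees(b[2])-180)
```

```text
[[ 5.51 -0.11]
 [ 5.51  0.22]
 [ 4.86  0.29]
 [ 4.91  0.37]] [5.19896094 0.19452601]
tcp [466.96429187 -80.88900982] -94.99436530539822
heel check [479.01753094  57.03636726]
from [ 648.  -149.2  149. ] -43.47 n 7
[-0.0255, 0.0107, 0.0034, np.float64(7.36)]
[-0.0239, 0.0139, 0.0034, np.float64(7.36)]
[-0.0219, 0.0168, 0.0034, np.float64(7.36)]
[-0.0196, 0.0195, 0.0034, np.float64(7.36)]
[-0.0169, 0.0219, 0.0034, np.float64(7.36)]
[-0.014, 0.0238, 0.0034, np.float64(7.36)]
[-0.0108, 0.0254, 0.0034, np.float64(7.36)]
```

Emit:
drive_tool(steps=[[-0.0255,0.0107,0.003,7.4,0.044],[-0.0239,0.0139,0.003,7.4,0.044],[-0.0219,0.0168,0.003,7.4,0.044],[-0.0196,0.0195,0.003,7.4,0.044],[-0.0169,0.0219,0.003,7.3,0.044],[-0.014,0.0238,0.003,7.3,0.044],[-0.0108,0.0254,0.003,7.3,0.044],[0,0,0,0,0.044],[0,0,0,0,0.044],[0,0,0,0,0.044],[0,0,0,0,0.044]])

```text
clock: 23.3
position: [469.2, -81.1, 129.4]
ee_rot: [-0.676, 0.737, 0.0, -0.0]
contact_force: [-0.5, 1.3, -1.2]
gripper_width: 49.2
```

Run:
```python
from h import *
plan(467,-80.7,95,-94.99,n=1)
```

```text
from [469.2 -81.1 129.4] -94.94 n 1
[-0.0002, 0.0022, 0.0344, np.float64(0.05)]
```

Emit:
drive_tool(steps=[[0,0.0022,0.015,0.05,0.044],[0,0,0.015,0,0.044],[0,0,0.006,0,0.044],[0,0,0,0,0.044],[0,0,0,0,0.044],[0,0,0,0,0.044]])

```text
clock: 23.9
position: [467.0, -80.7, 94.4]
ee_rot: [-0.676, 0.737, -0.0, 0.001]
contact_force: [0.5, -0.7, -0.1]
gripper_width: 49.0
```

Run:
```python
from h import *
plan(467,-80.7,85,-94.99,n=1)
s,im,d=grab("wrist","w16")
```

```text
from [467.  -80.7  94.4] -94.98 n 1
[-0.0, 0.0, 0.0094, np.float64(0.01)]
```

View pics/w16.png

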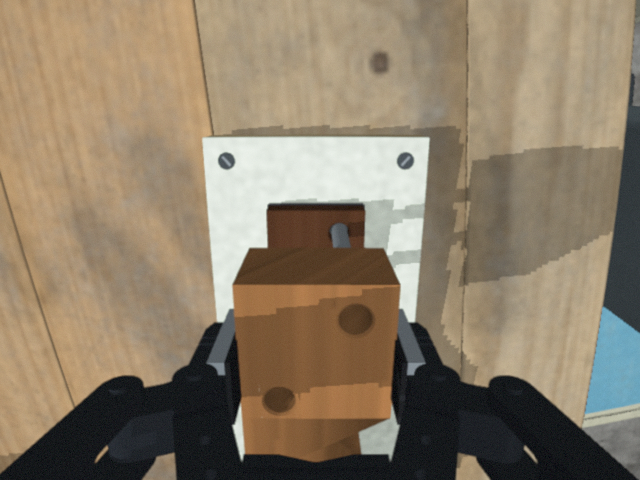

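Aligned (bottom ≈ 88 mm). Enter the pins.

Emit:
drive_tool(steps=[[0,0,0.006,0,0.044],[0,0,0.004,0,0.044],[0,0,0.004,0,0.044],[0,0,0.004,0,0.044],[0,0,0,0,0.044],[0,0,0,0,0.044]])

```text
clock: 24.55
position: [466.3, -80.8, 75.7]
ee_rot: [-0.676, 0.737, 0.0, -0.0]
contact_force: [-0.6, 0.5, -1.0]
gripper_width: 49.2
```

Run:
```python
from h import *
plan(467,-80.7,36.3,-94.99,n=1); print(arm.read_state()["contact_force"])
```

```text
from [466.3 -80.8  75.7] -94.98 n 1
[-0.0001, -0.0007, 0.0394, np.float64(0.01)]
[-0.59409632  0.47543531 -0.98561279]
```

Emit:
drive_tool(steps=[[0,-0.0006,0.007,0,0.044],[0,0,0.008,0,0.044],[0,0,0.008,0,0.044],[0,0,0.007,0,0.044],[0,0,0.004,0,0.044],[0,0,0.002,0,0.044],[0,0,0,0,0.044],[0,0,0,0,0.044]])

```text
clock: 25.35
position: [467.2, -80.8, 40.0]
ee_rot: [-0.676, 0.737, -0.0, 0.0]
contact_force: [-0.5, -0.3, -1.5]
gripper_width: 48.9
```

Emit:
drive_tool(steps=[[0,0,0.002,0,0.044],[0,0,0.0015,0,0.044],[0,0,0.001,0,0.044],[0,0,0.0007,0,0.044],[0,0,0,0,0.044]])

```text
clock: 25.85
position: [467.0, -80.8, 36.1]
ee_rot: [-0.676, 0.737, -0.0, 0.0]
contact_force: [-3.7, 2.0, 12.9]
gripper_width: 48.7
```

Emit:
drive_tool(steps=[[0,0,-0.001,0,0.044],[0,0,0,0,0.06],[0,0,0,0,0.085],[0,0,0,0,0.085],[0,0,-0.01,0,0.085],[0,0,-0.03,0,0.085],[0,0,-0.05,0,0.085],[0,0,-0.02,0,0.085],[0,0,0,0,0.085],[0,0,0,0,0.085]])

```text
clock: 26.85
position: [466.7, -80.7, 146.0]
ee_rot: [-0.676, 0.737, -0.0, 0.0]
contact_force: [-0.3, 0.6, -1.0]
gripper_width: 84.8
```

Run:
```python
from h import *
s,im,d=grab("wrist","w17"); plan(450,317,135,-89.7)
```

```text
from [466.1 -80.8 145.1] -95.01 n 9
[-0.0439, 0.0056, 0.0011, np.float64(-0.59)]
[-0.0439, 0.0052, 0.0011, np.float64(-0.59)]
[-0.044, 0.0047, 0.0011, np.float64(-0.59)]
[-0.044, 0.0043, 0.0011, np.float64(-0.59)]
[-0.0441, 0.0038, 0.0011, np.float64(-0.59)]
[-0.0441, 0.0034, 0.0011, np.float64(-0.59)]
[-0.0441, 0.0029, 0.0011, np.float64(-0.59)]
[-0.0442, 0.0025, 0.0011, np.float64(-0.59)]
[-0.0442, 0.002, 0.0011, np.float64(-0.59)]
```

View pics/w17.png

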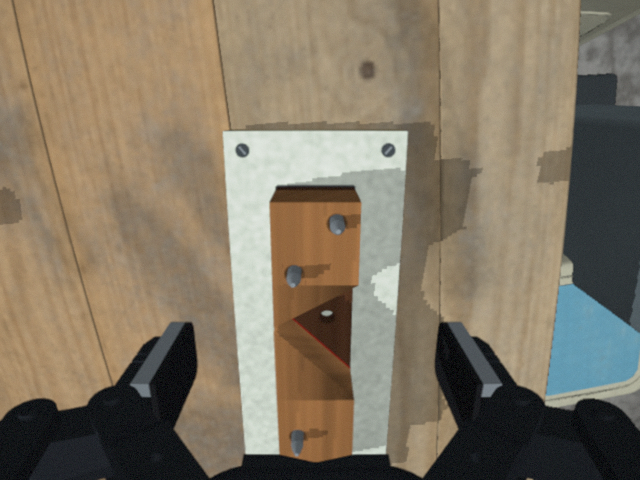

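Toe block is on its pins (337,223) and (293,275). On to the pale cheek.

Emit:
drive_tool(steps=[[-0.0439,0.0056,0.001,-0.6,0.085],[-0.0439,0.0052,0.001,-0.6,0.085],[-0.044,0.0047,0.001,-0.6,0.085],[-0.044,0.0043,0.001,-0.6,0.085],[-0.0441,0.0038,0.001,-0.6,0.085],[-0.0441,0.0034,0.001,-0.6,0.085],[-0.0441,0.0029,0.001,-0.6,0.085],[-0.0442,0.0025,0.001,-0.6,0.085],[-0.0442,0.002,0.001,-0.5,0.085],[0,0,0,0,0.085],[0,0,0,0,0.085],[0,0,0,0,0.085],[0,0,0,0,0.085]])

```text
clock: 28.2
position: [450.3, 315.5, 136.1]
ee_rot: [0.709, -0.706, 0.0, 0.001]
contact_force: [0.3, -0.5, -0.1]
gripper_width: 85.0
```

Run:
```python
from h import *
s,im,d=grab("wrist","w18"); print(s["position"],yaw(s),tilt(s))
```

```text
[450.30764574 315.51959798 136.13598773] -89.76755338640673 [-0.00101244 -0.00120556]
```

View pics/w18.png

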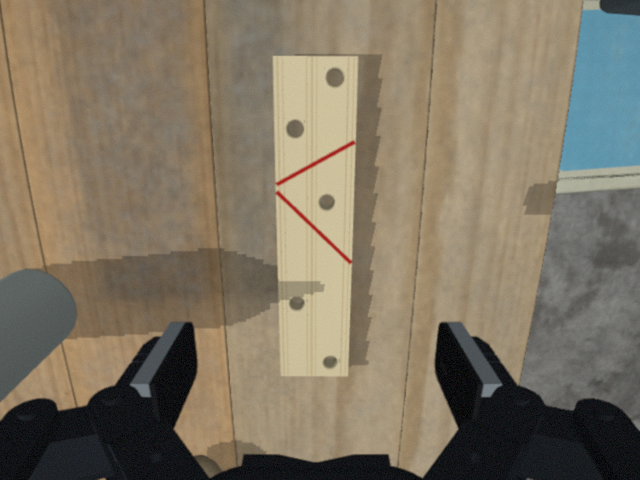

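Run:
```python
from cal import *
c,im,d,s=wc("w18")
t,th,r,k=fit2d(CH+[(-110,-25),(-110,25),(110,25),(110,-25)],px2w(c,[(335,77.5),(295,128.5),(297,303),(330,362),(326.5,202),(273,56),(358,56),(349,377),(280,376)],12)); print(t,th,r.round(1).tolist(),k)
plan(t[0],t[1],3,th-180,n=4)
```

```text
[451.10349857 317.281445  ] 90.02751598753056 [[0.1, -0.1], [0.2, -0.3], [0.1, -0.2], [0.3, -0.1], [0.4, -0.2], [-0.2, -0.1], [-0.2, -0.3], [-1.1, 1.0], [0.5, 0.4]] 1.0032038326689898
from [450.4 315.7 136.4] -89.77 n 4
[-0.0004, -0.0002, 0.0334, np.float64(0.05)]
[-0.0004, -0.0002, 0.0334, np.float64(0.05)]
[-0.0004, -0.0002, 0.0334, np.float64(0.05)]
[-0.0004, -0.0002, 0.0334, np.float64(0.05)]
```

Emit:
drive_tool(steps=[[-0.001,0,0.035,-0.1,0.085],[-0.001,0,0.035,-0.1,0.085],[0,0,0.035,0,0.085],[0,0,0.02,0,0.085],[0,0,0,0,0.085],[0,0,0,0,0.085],[0,0,0,0,0.085]])

```text
clock: 28.95
position: [451.4, 319.6, 13.2]
ee_rot: [0.71, -0.704, -0.0, -0.002]
contact_force: [0.2, -0.3, 0.1]
gripper_width: 85.3
```

Run:
```python
from h import *
plan(451.1,317.3,2.5,-89.97,n=1)
```

```text
from [451.4 319.6  13.2] -89.49 n 1
[0.0023, 0.0003, 0.0107, np.float64(0.48)]
```

Emit:
drive_tool(steps=[[0.0023,0,0.01,0.5,0.085],[0,0,0,0,0.085],[0,0,0,0,0.085],[0,0,0,0,0.065],[0,0,0,0,0.05],[0,0,0,0,0.044],[0,0,0,0,0.044],[0,0,0,0,0.044],[0,0,0,0,0.044]])

```text
clock: 29.85
position: [450.8, 317.2, 2.3]
ee_rot: [0.707, -0.707, 0.0, -0.001]
contact_force: [-0.9, -0.2, 4.8]
gripper_width: 47.9
```

Emit:
drive_tool(steps=[[0,0,-0.005,0,0.044],[0,0,-0.02,0,0.044],[0,0,-0.05,0,0.044],[0,0,-0.05,0,0.044],[0,0,-0.02,0,0.044],[0,0,0,0,0.044],[0,0,0,0,0.044]])

```text
clock: 30.55
position: [449.8, 316.2, 146.1]
ee_rot: [-0.707, 0.707, 0.0, -0.0]
contact_force: [0.3, -0.5, -1.4]
gripper_width: 48.1
```

Run:
```python
from h import *
s,im,d=grab("wrist","w19"); print(s["position"],s["contact_force"],s["gripper_width"],yaw(s))
t=[cv2.resize(im[v-25:v+25,u-30:u+30],(360,300),interpolation=cv2.INTER_CUBIC) for u,v in [(355,38),(279,139),(339,276),(286,441)]]
cv2.imwrite("pics/w19p.png",np.vstack([np.hstack(t[:2]),np.hstack(t[2:])]))
```

```text
[449.77954531 316.19878665 146.13910486] [ 0.28233342 -0.48590663 -1.43215887] 48.07822434572372 -90.02305236244659
```

View pics/w19.png

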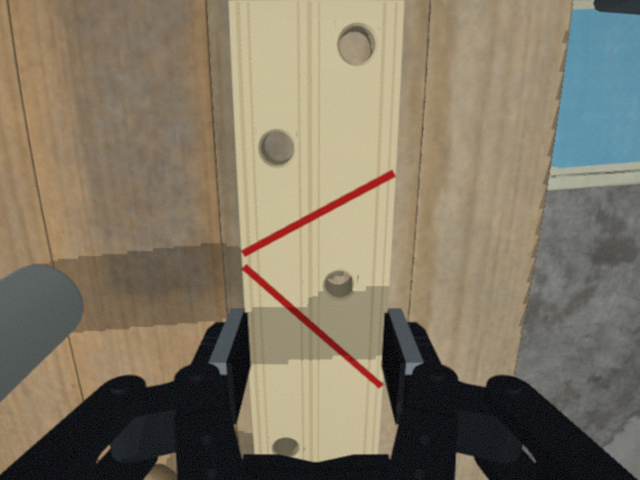

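View pics/w19p.png

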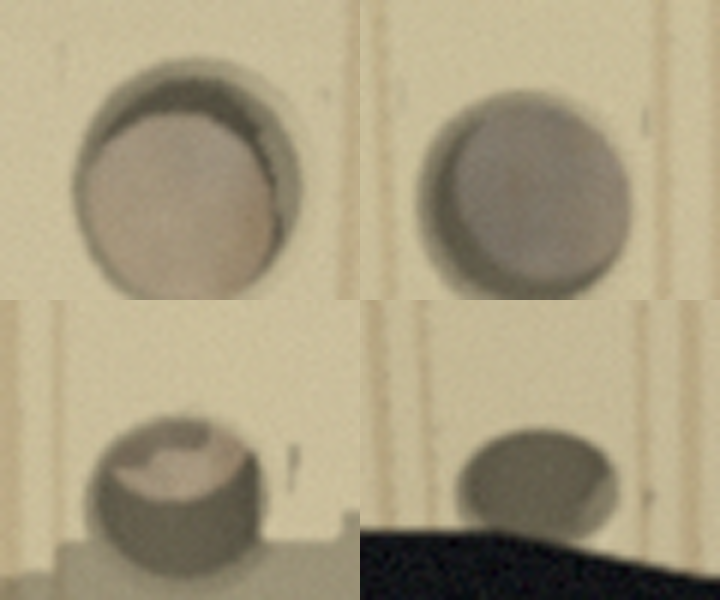

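Run:
```python
from cal import *
x=np.load("cal.npy"); m=mount(x)
P=px2w((K,D,m),[(356.2,43),(276.5,146.5),(285.6,447.1),(338.3,283.8)],-9.7)[:,:2]
L=np.array(w5L,float)
o=P-np.c_[-L[:,0],L[:,1]]; print(o.round(2)); o=o.mean(0); print(o)
b=x[6:9]; c,s_=np.cos(b[2]),np.sin(b[2]); X=np.array([-c,-s_])
tcp=b[:2]-X*o[0]; print("tcp",tcp)
plan(*tcp,125,np.degrees(b[2])-180)
```

```text
[[ 0.02 -0.13]
 [ 0.09 -0.1 ]
 [-0.08 -0.05]
 [-0.16 -0.17]]
[-0.033011 -0.113777]
tcp [473.9522476   -0.92573824]
from [449.5 315.8 145.2] -90.02 n 7
[0.0452, -0.0035, 0.0029, np.float64(0.71)]
[0.0452, -0.0041, 0.0029, np.float64(0.71)]
[0.0451, -0.0046, 0.0029, np.float64(0.71)]
[0.0451, -0.0052, 0.0029, np.float64(0.71)]
[0.045, -0.0057, 0.0029, np.float64(0.71)]
[0.0449, -0.0063, 0.0029, np.float64(0.71)]
[0.0449, -0.0069, 0.0029, np.float64(0.71)]
```

Emit:
drive_tool(steps=[[0.0452,-0.0035,0.003,0.7,0.044],[0.0452,-0.0041,0.003,0.7,0.044],[0.0451,-0.0046,0.003,0.7,0.044],[0.0451,-0.0052,0.003,0.7,0.044],[0.045,-0.0057,0.003,0.7,0.044],[0.0449,-0.0063,0.003,0.7,0.044],[0.0449,-0.0069,0.003,0.7,0.044],[0,0,0,0,0.044],[0,0,0,0,0.044],[0,0,0,0,0.044],[0,0,0,0,0.044]])

```text
clock: 31.7
position: [475.1, 1.1, 125.2]
ee_rot: [-0.677, 0.736, 0.0, -0.0]
contact_force: [0.3, -0.1, -0.6]
gripper_width: 47.9
```

Run:
```python
from h import *
plan(473.9,-0.9,90,-94.99,n=1)
```

```text
from [475.1   1.1 125.2] -94.78 n 1
[0.0021, 0.0011, 0.0352, np.float64(0.21)]
```

Emit:
drive_tool(steps=[[0.002,0.0011,0.015,0.2,0.044],[0,0,0.013,0,0.044],[0,0,0.008,0,0.044],[0,0,0,0,0.044],[0,0,0,0,0.044],[0,0,0,0,0.044]])

```text
clock: 32.3
position: [474.5, -1.4, 90.2]
ee_rot: [-0.675, 0.738, -0.0, 0.001]
contact_force: [-0.1, 0.0, -0.5]
gripper_width: 47.5
```

Run:
```python
from h import *
plan(473.9,-0.9,80,-94.99,n=1)
s,im,d=grab("wrist","w20")
t=[cv2.resize(im[v-25:v+25,u-30:u+30],(360,300),interpolation=cv2.INTER_CUBIC) for u,v in [(355,43),(279,146),(339,283),(286,446)]]
cv2.imwrite("pics/w20p.png",np.vstack([np.hstack(t[:2]),np.hstack(t[2:])]))
```

```text
from [474.5  -1.4  90.2] -95.05 n 1
[-0.0005, 0.0007, 0.0102, np.float64(-0.06)]
```

View pics/w20p.png

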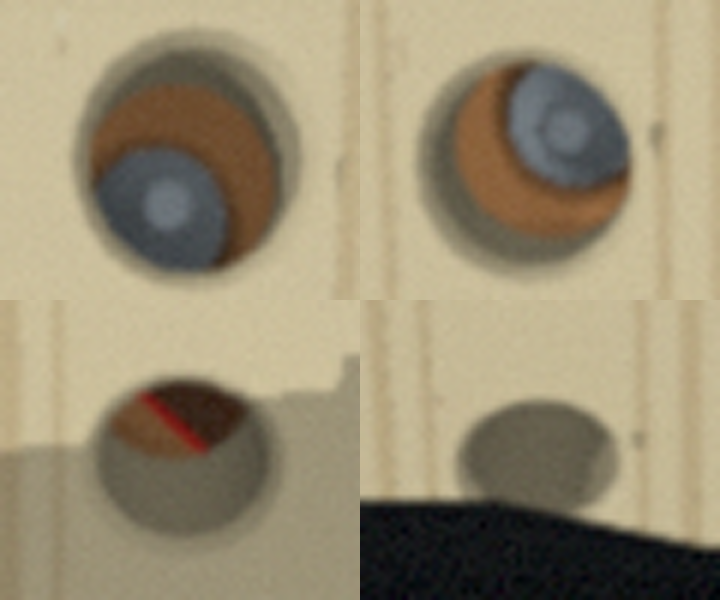

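Run:
```python
from cal import *
x=np.load("cal.npy"); m=mount(x)
P=px2w((K,D,m),[(353,52),(283.7,142.7)],10.2)[:,:2]
L=np.array([(-98,12),(-68,-12)],float)
print(P-np.c_[-L[:,0],L[:,1]]-[-0.03,-0.1])
```

```text
[[-0.21167746  0.67972079]
 [-0.41714882  0.74730289]]
```

Emit:
drive_tool(steps=[[-0.0004,0.0007,0.004,0,0.044],[0,0,0.003,0,0.044],[0,0,0,0,0.044],[0,0,0.003,0,0.044],[0,0,0.004,0,0.044],[0,0,0,0,0.044],[0,0,0,0,0.044]])

```text
clock: 33.05
position: [473.3, -1.4, 75.4]
ee_rot: [-0.675, 0.738, 0.0, -0.0]
contact_force: [0.4, 0.6, -0.7]
gripper_width: 48.0
```

Run:
```python
from h import *
plan(473.9,-0.9,66.3,-94.99,n=1)
s,im,d=grab("wrist","w21");print(s["contact_force"])
t=[cv2.resize(im[v-25:v+25,u-30:u+30],(360,300),interpolation=cv2.INTER_CUBIC) for u,v in [(355,43),(279,146),(339,283),(286,446)]]
cv2.imwrite("pics/w21p.png",np.vstack([np.hstack(t[:2]),np.hstack(t[2:])]))
```

```text
from [473.3  -1.4  75.4] -95.09 n 1
[-0.0006, -0.0006, 0.0091, np.float64(-0.1)]
[ 0.40561121  0.56568236 -0.67816501]
```

View pics/w21p.png

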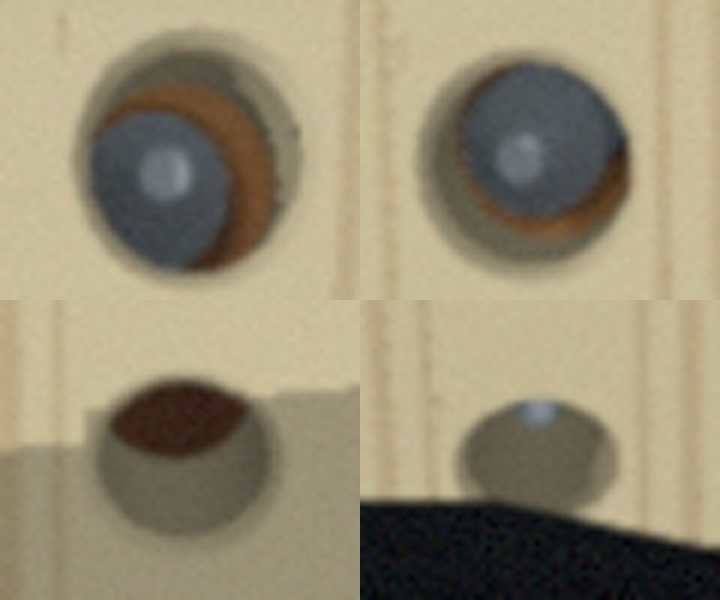

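Emit:
drive_tool(steps=[[-0.0006,-0.0006,0.002,-0.1,0.044],[0,0,0.003,0,0.044],[0,0,0.002,0,0.044],[0,0,0.0015,0,0.044],[0,0,0.0008,0,0.044],[0,0,0.0007,0,0.044],[0,0,0,0,0.044]])

```text
clock: 33.8
position: [473.9, -0.9, 66.3]
ee_rot: [-0.676, 0.737, -0.0, -0.0]
contact_force: [-2.3, 0.2, 4.1]
gripper_width: 48.3
```

Emit:
drive_tool(steps=[[0,0,0.0007,0,0.044],[0,0,0,0,0.044],[0,0,0,0,0.044]])

```text
clock: 34.1
position: [473.9, -0.9, 66.2]
ee_rot: [-0.676, 0.737, -0.0, -0.0]
contact_force: [-4.6, 0.4, 11.0]
gripper_width: 48.1
```

Seated. Release, rise and look.

Emit:
drive_tool(steps=[[0,0,-0.0012,0,0.044],[0,0,0,0,0.055],[0,0,0,0,0.07],[0,0,0,0,0.085],[0,0,0,0,0.085],[0,0,-0.01,0,0.085],[0,0,-0.03,0,0.085],[0,0,-0.05,0,0.085],[-0.03,0,-0.03,0,0.085],[0,0,0,0,0.085],[0,0,0,0,0.085]])

```text
clock: 35.2
position: [476.6, 29.6, 187.1]
ee_rot: [-0.676, 0.737, -0.0, 0.001]
contact_force: [-1.1, 0.6, -1.0]
gripper_width: 84.9
```

Run:
```python
from h import *
s,im,d=grab("wrist","w22");print(s["position"])
_,sc,ds=grab("scene","s22"); cv2.imwrite("pics/s22c.png",cv2.resize(sc[190:330,170:350],None,fx=4,fy=4,interpolation=cv2.INTER_CUBIC))
_,tp,dt=grab("top","t22")
```

```text
[476.60782538  29.5617067  187.10847792]
```

View pics/w22.png

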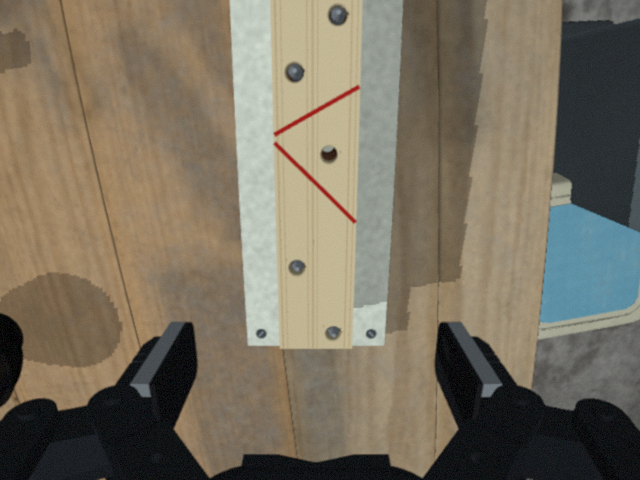

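View pics/s22c.png

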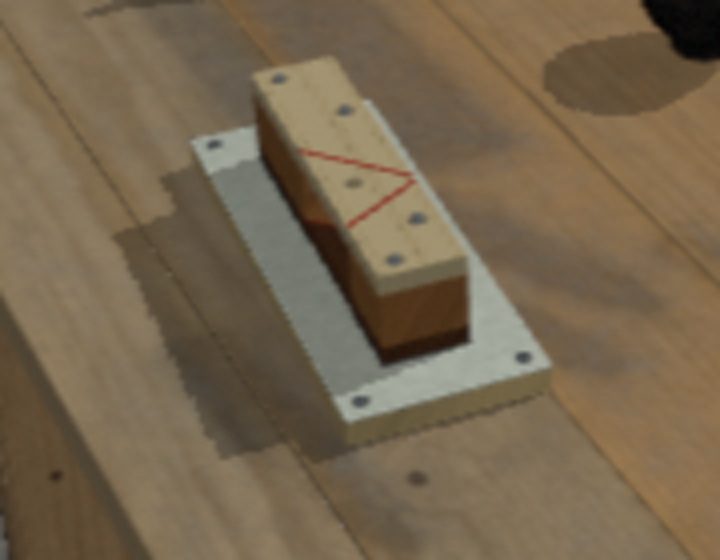

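View pics/t22.png

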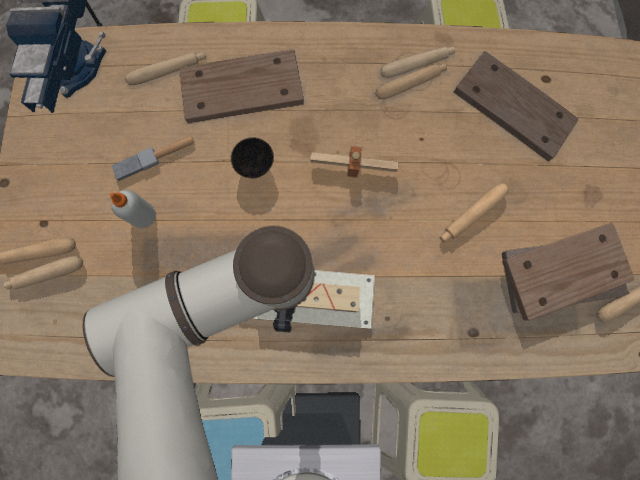

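Run:
```python
from cal import *
c,im,d,s=wc("w22"); Kk,Dd,M=c
uv=[(u,v) for u in range(285,348,3) for v in range(20,340,4)]
n=cv2.undistortPoints(np.array(uv,float).reshape(-1,1,2),Kk,Dd).reshape(-1,2); z=np.array([d[v,u] for u,v in uv])
P=np.c_[n[:,0]*z,-n[:,1]*z,-z]@M[:3,:3].T+M[:3,3]
P=P[np.abs(P[:,2]-np.median(P[:,2]))<3]
A=np.c_[P[:,:2]-P[:,:2].mean(0),np.ones(len(P))]; print(np.linalg.lstsq(A,P[:,2],rcond=None)[0], len(P))
print(arm.job_done(), arm.read_state()["clock"])
```

```text
[ 2.87202348e-03 -1.92298647e-03  7.66032501e+01] 1622
the job is handed in; nothing more can be done
the job is handed in; nothing more can be done
```

The plane body is dry-fitted on the board in the order you asked: walnut cheek, heel block, toe block, then pale cheek. I handed the job in at about 35 s on the robot's clock.

**Seating:** Each part pressed down with 11–18 N of contact at its expected seat height. After release, the final pictures show all four pin noses through the pale cheek and no visible gaps between layers. The pale cheek's top measured 76.6 mm by wrist depth, against 76 nominal, with under 0.2° of tilt.

**Bystanders:** The glue bottle, marking gauge, stool leg and black bowl look unmoved in the last overhead picture, and the gripper was open and clear.

**Calibration disagreement:** The wrist camera's reported mount changed by about 2 mm during the job while its pictures did not. I fixed my own fitted calibration to one value and used it for the two blocks and the pale cheek. The walnut cheek went on before I noticed, using the earlier fit, and both fits put it at the same place in tool terms.

**Not seen in the last pictures:** The arm hid part of the overhead view of the board. I judged the seating there from the wrist and scene cameras.

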